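# Set up the village on the lighting plate and switch its circuit on

## Task

Press the red key on the control panel to cut the power, then clear the cleaning block off the green lighting plate into the grey tray and set every loose model house upright, centred and square, on a plot of its own on the plate. Next make the lamp check: turn the selector dial so that its pointer points to the orange dot and press the white key that has the green dot behind it, then press the red key again to cut the power. Last, with the power still off, turn the dial to the blue dot and press the white key that has the yellow dot behind it fully down so that it stays down; leave the oil bottle, the tape roll and the gas tank where they stand.

Things in the scene. Friction and masses are not known exactly. Their poses are not given: they have to be found in the camera images.
- house_green_mid (a point): red kit house with green roof: 50 x 55 mm walls up to 37 mm, base 58 x 63 mm, 67 mm high (x by y); this point is on its middle axis 25 mm above the underside. Base slab 3 mm thick. z up, ridge along y. 0.1 kg. Grip across the walls, fingers closing along its x. Starts upright on the work board (plywood on legs, top at z = 0.250 m). May be absent: 2 or 3 of the houses are there
- house_grey_mid (a point): cream kit house with dark grey roof: 56 x 60 mm walls up to 53 mm, base 64 x 68 mm, 85 mm high (x by y); this point is on its middle axis 34 mm above the underside. Base slab 3 mm thick. z up, ridge along y. 0.1 kg. Grip across the walls, fingers closing along its x. Starts upright on the work board (plywood on legs, top at z = 0.250 m). May be absent: 2 or 3 of the houses are there
- house_brown_mid (a point): pale green-grey kit house with brown roof: 52 x 64 mm walls up to 33 mm, base 60 x 72 mm, 64 mm high (x by y); this point is on its middle axis 23.5 mm above the underside. Base slab 3 mm thick. z up, ridge along y. 0.1 kg. Grip across the walls, fingers closing along its x. Starts upright on the work board (plywood on legs, top at z = 0.250 m). May be absent: 2 or 3 of the houses are there
- plot0 (a point): centre of the first of three grey, white-edged house plots (76 x 84 mm), on top of the fixed green lighting plate (100 x 285 x 6 mm) on the work board; plots 95 mm apart along the plate's y, plot0 at its +y end. Axes are the plate's. Any house may go on any plot, its x along the plate's x either way round
- plot1 (a point): centre of the second of three grey, white-edged house plots (76 x 84 mm), on top of the fixed green lighting plate (100 x 285 x 6 mm) on the work board; plots 95 mm apart along the plate's y, plot0 at its +y end. Axes are the plate's. Any house may go on any plot, its x along the plate's x either way round
- plot2 (a point): centre of the third of three grey, white-edged house plots (76 x 84 mm), on top of the fixed green lighting plate (100 x 285 x 6 mm) on the work board; plots 95 mm apart along the plate's y, plot0 at its +y end. Axes are the plate's. Any house may go on any plot, its x along the plate's x either way round
- rubber_mid (a point): centre of the grey-green cleaning block, 28 x 60 x 17 mm (x, y, z), 0.05 kg, which lies flat somewhere on the lighting plate; grip it across its 28 mm, closing along its own x
- tray_in (a point): centre of the inner floor (4 mm above the work board) of the fixed grey open tray, 100 x 115 mm outside (x, y), 22 mm high, walls 4 mm
- dial_grip (a point): point on the dial's upright axis at gripping height, 62 mm above the work board. The dial is a black bar 48 mm long along this point's x, 14 mm thick along its y, from 20 mm below this point to 12 mm above it, on a round skirt of 26 mm radius. Site x is the way the white pointer line points; z up
- dial_pointer (a point): the point 44 mm from the dial's axis straight out from the white pointer, over the circle on which the dial's dots lie
- dial (a joint): dial angle in rad, near 0 (small black off mark) at the start, growing clockwise seen from above, to 1.84. Clicks at 0, 0.6, 1.2 and 1.8 rad (about 0.1 N m between clicks) and settles in the nearest when let go. Up to 1.8 rad to turn: regrip if the wrist runs short
- key_red_top (a point): centre of the top of the red key (30 x 26 mm, panel x by y), 14 mm proud of the panel when up. Panel: fixed box 150 x 190 x 35 mm on the work board, dial 67 mm behind (panel +x) the row of three keys, which are 46 mm apart along y. Interlocked: about 5 N starts a key, it snaps down past half its travel and stays; the key that was down pops up
- key_red (a joint): travel of the red key in m: 0 up, 0.008 down
- key_a_top (a point): centre of the top of the first white key, next in the row from the red key towards the panel's -y; same make as the red key
- key_a (a joint): travel of the first white key in m: 0 up, 0.008 down
- key_b_top (a point): centre of the top of the second white key, next in the row from the red key towards the panel's -y; same make as the red key. This one is down at the start
- key_b (a joint): travel of the second white key in m: 0 up, 0.008 down (starts down)
- dial_dot_blue: blue 13 mm dot, flat on the panel, 44 mm from the dial's axis, at one of the three click positions 0.6, 1.2, 1.8 rad (which one varies; blue, orange and white dots mark the three); origin at its centre
- dial_dot_orange: orange 13 mm dot, flat on the panel, 44 mm from the dial's axis, at one of the three click positions 0.6, 1.2, 1.8 rad (which one varies; blue, orange and white dots mark the three); origin at its centre
- key_dot_yellow: yellow 13 mm dot, flat on the panel 25 mm behind (panel +x) the middle of one of the two white keys (which one varies; the other has the other dot): that key belongs to it; origin at its centre
- key_dot_green: green 13 mm dot, flat on the panel 25 mm behind (panel +x) the middle of one of the two white keys (which one varies; the other has the other dot): that key belongs to it; origin at its centre
- oil_bottle: small yellow oil bottle with a needle spout, 33 mm round, 100 mm high, standing on the work board; not part of the job, leave it alone; origin at the centre of its underside
- tape_roll: black roll of tape, 53 mm round, 18 mm high, lying flat, standing on the work board; not part of the job, leave it alone; origin at the centre of its underside
- gas_tank: white model gas tank, 34 x 84 x 46 mm, standing on the work board; not part of the job, leave it alone; origin at the centre of its underside

How it is judged:
By the outcome, as a careful person would: the job done as asked, in the order asked, and still so for the second after the job is handed in, with the robot touching nothing.
Of house_green, house_grey, house_brown only 2 to 3 are there at a start; the rules pass over those that are not, and their reading is None.
At some moment in a run one of house_green, house_grey, house_brown, rubber may be knocked a few centimetres aside while the robot is not near it.
Once in a run the grip may slacken for a moment while it holds something.
It also fails if it takes over 210 s, if anything falls off the work surface, if the arm or the gripper's body presses on something with over 40 N, if the wrist force passes 120 N, or if a joint passes its speed limit or range.

## Robot

A 7-joint arm with a two-finger parallel gripper is mounted at the origin on the work surface; the furniture and walls round the work are solid. World frame = base frame: x ahead of the robot, y to its left, z up, the work surface at z = 0. Lengths are in m, angles in rad, forces in N, time in s.
With the tool pointing down it reaches from about 0.425 to 0.925 m from the base axis. Payload 6.8 kg.
Tool frame: the origin (TCP) lies at the very end of the fingers, on their centre line; the grasp point (between the pads) lies 19 mm behind it; z points along the fingers, y is the line along which they close (so a half turn about z gives the same grasp; the last joint's range is limited). The gripper opens to 85 mm and grips with 20 to 120 N. Pads are 22 mm wide; open, the fingers measure 114 mm over their backs; the gripper's body (76 mm by 85 mm) begins 54 mm behind the grasp point. The pads swing forward as they close: fully open they stand 13 mm farther back than shut.
Start: joints at [-1.356, 0.477, 0.022, 1.555, -0.011, 1.109, -0.083], TCP at [0.214, 0.64, 0.231] pointing down, gripper open.
Joint ranges: [-2.96, 2.96], [-0.34, 2.1], [-1.41, 1.46], [0.24, 2.44], [-1.37, 4.51], [0.17, 1.92], [-2.96, 2.96]. Speed limits (rad/s): [2.39, 2.39, 3.14, 3.14, 3.14, 3.14, 3.14].

## Interface

Orientations are given as a unit quaternion [w, x, y, z].
In Python, from station import bot gives the robot as it stands.
- The arm moves only by the tool apply_moves, never from a script. Its argument "deltas" is a list of rows, each a list of 3 entries, a list of its own where there are three numbers: the closure, from 0 (fully open) to 1 (shut), then the shift along the tool's x, y, z in units of 0.2 m (1.0 is 0.2 m), then the turn about the tool's z in units of 2 pi rad (1.0 is 2 pi rad). A call has 1 to 12 rows; each row is the pose to reach, as a shift and turn from the pose commanded when the call began, along the tool's axes at that moment, turning the shorter way round; what a row does not reach only later rows make up. A row lasts 1/10 s, in which the tool goes at most 50 mm and 8.59 degrees, less where a joint would pass 70% of its speed; a pose out of reach is approached as far as the arm can. A call with a number of a shift or a turn outside -1 to 1 is refused whole. A call with a gripper value outside its range is refused whole. The fingers move at their own pace and stop on an object; "squeeze" is the grip in N (left out, the last holds). Time passes only in rows, so rows that repeat a pose let the fingers close. It gives the time, the measured TCP pose, the force, the opening and the grip force at its end, in the units of the state.
- bot.get_obs(): the state, without advancing time (a new reading comes with each control period).
- bot.read_camera(name): name is "scene" or "top" or "wrist"; returns a dict with "color" (480x640x3 uint8, red, green, blue), "intrinsics" (3x3 intrinsics, pixels), "pose" (4x4, takes a point from camera to world coordinates); the wrist camera has in their place "hand_eye" (4x4, takes a point from camera to tool coordinates, whose origin is the TCP and whose axes are the flange's). Camera axes: x right, y down, z forward; pixel columns grow to the right and rows downward; lengths in m; the calibration is good to about 2 mm. A picture is of the moment at which its call begins: read the wrist's pose just before it. There is no depth.
- bot.hand_in(): hands the job in; it is judged then, once.
Trained networks look in a picture, given as the dict that the camera call returned (one of the last four; its "shot" number tells which), for a name from the list of things; names that differ only in an ending like _2 or _b are one class to them, and where a whole thing is asked for, a point or a joint stands for the part that bears it (a point fixed in the world has none). Each returns a list of dicts, best first, with "confidence" (0 to 1); they miss things now and then, are a little off and sometimes report something else, mostly with a low value. They report only what shows in the picture. A call takes as long as a camera call.
- bot.look_for(picture, target): "point" ([x, y, z] in m, in world coordinates, good to about 4 mm: the middle of the surface that is visible of it).
The state is a dict: "t": time; "q": joint angles; "joint_vel": joint speeds; "joint_torque": joint torques, N m; "eef_pos": TCP position; "tool_rot": TCP orientation; "contact_force": force on the tool from outside, world axes, zero at the start; "torque": the same for the moment, N m; "gripper_width": opening from 0.0 (shut) to 1.0 (fully open); "grasp_force": force on a finger pad.
Only numpy, scipy, OpenCV 4.12 (cv2) and the standard library are available. Lean on these libraries where they do the work, as an engineer would, in place of code of your own. Each camera call takes 0.05 s, during which the arm holds its last target. There are 200 camera calls.

## Working session

There is one attempt and no reset: what is moved stays moved. The work goes in short steps, Python scripts to look and compute and a tool call to move; the robot and the scene stay as the last step left them, time stands still between calls to the robot, and variables do not carry over. Pictures are saved under pics/ and viewed, at most 14 in all, crops included, and the job is handed in when it is done.

Besides the shell and the picture viewer there is one more tool, called after "Call:" in YAML: its name, and indented under it one key for each argument. apply_moves: Moves the arm, as the interface text tells. Its arguments: {"type":"object","properties":{"deltas":{"type":"array","items":{"type":"array"}},"squeeze":{"type":"number"}},"required":["deltas"]}

```bash
ls; mkdir -p pics; python3 - <<'E'
from station import bot
import cv2
o=bot.get_obs(); print({k:(v if not hasattr(v,'tolist') else v.tolist()) for k,v in o.items()})
for n in ("scene","top"):
    p=bot.read_camera(n); cv2.imwrite(f"pics/{n}0.png",p["color"][:,:,::-1]); print(n,p["intrinsics"],p["pose"])
    for t in ["house_green_mid","house_grey_mid","house_brown_mid","rubber_mid","tray_in","dial_grip","key_red_top","key_a_top","dial_dot_blue","dial_dot_orange","key_dot_yellow","key_dot_green","oil_bottle","tape_roll","gas_tank","plot0"]:
        try: r=bot.look_for(p,t)
        except Exception as e: r=[];print(t,e)
        print(t,[(round(float(d["confidence"]),2),[round(float(x),3) for x in d["point"]]) for d in r[:3]])
E
```

```text
pics
{'t': 0.0, 'q': [-1.356065876980822, 0.4778161560309428, 0.022321600864829778, 1.5564668684923508, -0.011496153837560346, 1.1093054645289453, -0.08307847459663911], 'joint_vel': [0.0003921354985807483, -0.0018496839394174464, 0.0007678088340969802, -0.000557654601942237, 9.368100796406533e-05, -0.0022622511241787296, -0.0007710707412569256], 'joint_torque': [-0.0008561733193346299, -59.64582681655884, 1.6071873530745506, -28.11933696269989, 0.012280628434382379, 0.009198745829053223, -8.340824138031167e-06], 'eef_pos': [0.2139590147959282, 0.6395553552024636, 0.23030809964044374], 'tool_rot': [-8.312279807119643e-05, 0.16068512346105202, 0.9870052780197001, -0.00093024199080033], 'contact_force': [0.34053006016576315, -1.015255440877452, 0.2271896327240793], 'torque': [-0.0038045565301576528, 0.011619159912098323, -0.06592028601408575], 'grasp_force': 0.0, 'gripper_width': 1.0018002524134193}
scene [[575.72070457   0.         321.87618693]
 [  0.         575.72070457 233.26267559]
 [  0.           0.           1.        ]] [[ 0.52602707 -0.42470503  0.73683184 -0.40128628]
 [-0.
[... 1397 characters left out ...]
]
house_grey_mid [(0.96, [0.541, -0.058, 0.315]), (0.31, [0.425, -0.296, 0.292])]
house_brown_mid []
rubber_mid [(0.76, [0.45, 0.04, 0.275])]
tray_in [(0.65, [0.449, 0.312, 0.254]), (0.46, [0.568, 0.19, 0.292])]
dial_grip [(0.86, [0.486, -0.241, 0.293]), (0.39, [0.423, -0.248, 0.299])]
key_red_top []
key_a_top [(0.57, [0.424, -0.254, 0.301]), (0.21, [0.539, -0.057, 0.312])]
dial_dot_blue []
dial_dot_orange [(0.51, [0.447, 0.089, 0.256])]
key_dot_yellow []
key_dot_green []
oil_bottle [(0.57, [0.363, -0.119, 0.299])]
tape_roll [(0.7, [0.461, 0.412, 0.271]), (0.5, [0.426, -0.254, 0.3])]
gas_tank [(0.87, [0.567, 0.192, 0.291])]
plot0 [(0.8, [0.443, 0.091, 0.257]), (0.18, [0.485, -0.239, 0.298])]
```

View pics/top0.png

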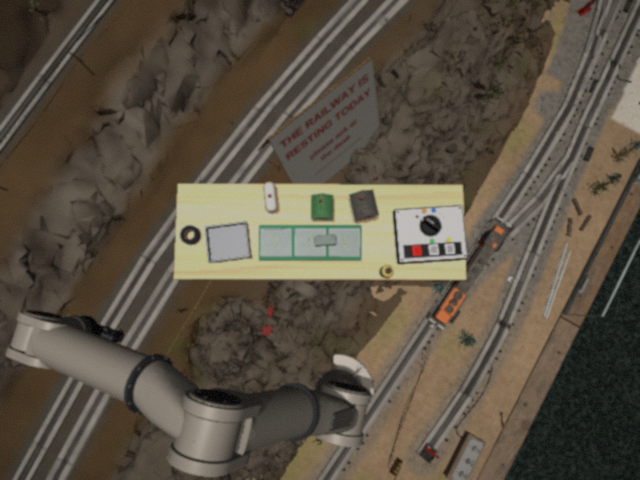

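View pics/scene0.png

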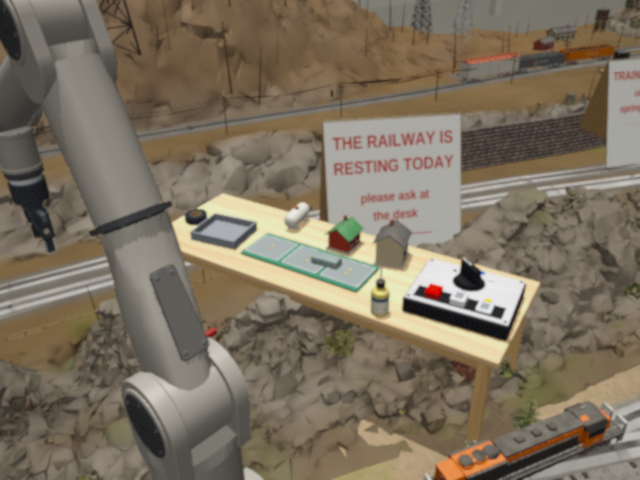

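The top view shows two houses, green roof at (322,207) and grey at (364,205), with no brown one. The tray is at (229,242), the plate at (310,243) with the block at (325,240), and the panel at (430,235). In the scene view the oil bottle is at (380,295), between the plate and the panel. I'll raise the arm and go in for wrist views.

```bash
cat > h.py <<'E'
import numpy as np, cv2, math
from scipy.spatial.transform import Rotation as R
from station import bot
def pose():
    o=bot.get_obs(); w,x,y,z=o["tool_rot"]; return np.array(o["eef_pos"]),R.from_quat([x,y,z,w]).as_matrix()
def yaw(M): return math.atan2(M[1,1],M[0,1])      # azimuth of the tool's closing axis
def plan(*wps, start=None):
    """wps: (x,y,z,yaw) world; prints per-call shift and turn units, with pose predicted between"""
    p,M=pose() if start is None else start
    for w in wps:
        s=M.T@(np.array(w[:3])-p)/0.2
        dy=(w[3]-yaw(M)+math.pi/2)%math.pi-math.pi/2   # half-turn symmetric
        if len(w)>4: dy=(w[3]-yaw(M)+math.pi)%(2*math.pi)-math.pi
        t=-dy/(2*math.pi)
        print("  ->",np.round(w[:4],3),"shift",np.round(s,3).tolist(),"turn",round(t,4),"rows>=",max(math.ceil(np.linalg.norm(s)*4),math.ceil(abs(t)*360/8.59)), "" if abs(s).max()<=1 else "TOO FAR")
        M=M@R.from_rotvec([0,0,t*2*math.pi]).as_matrix(); p=np.array(w[:3])
def look(name,save=None):
    p,M=pose(); c=bot.read_camera(name)
    if "pose" in c: T=np.array(c["pose"])
    else:
        T=np.eye(4);T[:3,:3]=M;T[:3,3]=p;T=T@np.array(c["hand_eye"])
    c["T"]=T
    if save: cv2.imwrite("pics/"+save,c["color"][:,:,::-1])
    return c
def pix2world(c,uv,z):
    K=np.array(c["intrinsics"]);T=c["T"];d=T[:3,:3]@np.linalg.inv(K)@np.array([uv[0],uv[1],1.]);o=T[:3,3]
    return o+d*(z-o[2])/d[2]
def world2pix(c,X):
    T=c["T"];v=T[:3,:3].T@(np.array(X)-T[:3,3]);K=np.array(c["intrinsics"]);u=K@v;return u[:2]/u[2]
def ortho(c,x0,x1,y0,y1,z,s,save):
    """top-down rectified picture at height z: columns = -y, rows = -x, s px/m"""
    W=int((y1-y0)*s);H=int((x1-x0)*s)
    src=np.float32([world2pix(c,X) for X in [(x1,y1,z),(x1,y0,z),(x0,y0,z),(x0,y1,z)]])
    P=cv2.getPerspectiveTransform(src,np.float32([(0,0),(W,0),(W,H),(0,H)]))
    im=cv2.warpPerspective(c["color"],P,(W,H))
    if save: cv2.imwrite("pics/"+save,im[:,:,::-1])
    return im
def find(c,names):
    for t in names:
        print(t,[(round(float(d["confidence"]),2),[round(float(x),4) for x in d["point"]]) for d in bot.look_for(c,t)[:2]])
E
python3 - <<'E'
from h import *
p,M=pose(); print(p,M.round(3),yaw(M))
plan((.214,.64,.43,1.25),(.214,.64,.50,1.25),(.33,.45,.5,1.3),(.40,.28,.5,1.4),(.43,.09,.5,1.57),(.44,0.04,.5,1.57),(.43,-.13,.5,1.57),(.43,-.25,.5,1.57))
c=bot.read_camera("wrist"); print(c["hand_eye"],c["intrinsics"])
E
```

```text
[0.21411394 0.64014475 0.2312964 ] [[-0.948  0.317  0.   ]
 [ 0.317  0.948 -0.   ]
 [-0.    -0.    -1.   ]] 1.2480066435531134
  -> [0.214 0.64  0.43  1.25 ] shift [0.0, -0.001, -0.994] turn -0.0003 rows>= 4 
  -> [0.214 0.64  0.5   1.25 ] shift [-0.0, -0.0, -0.35] turn -0.0 rows>= 2 
  -> [0.33 0.45 0.5  1.3 ] shift [-0.85, -0.719, 0.0] turn -0.008 rows>= 5 
  -> [0.4  0.28 0.5  1.4 ] shift [-0.565, -0.725, 0.0] turn -0.0159 rows>= 4 
  -> [0.43 0.09 0.5  1.57] shift [-0.309, -0.911, 0.0] turn -0.0271 rows>= 4 
  -> [0.44 0.04 0.5  1.57] shift [-0.05, -0.25, 0.0] turn -0.0 rows>= 2 
  -> [ 0.43 -0.13  0.5   1.57] shift [0.049, -0.85, 0.0] turn -0.0 rows>= 4 
  -> [ 0.43 -0.25  0.5   1.57] shift [-0.0, -0.6, 0.0] turn -0.0 rows>= 3 
[[-4.36037473e-04 -9.65042078e-01 -2.62094636e-01  6.68189126e-02]
 [ 9.99999902e-01 -4.39410937e-04 -4.57368680e-05 -6.71211156e-04]
 [-7.10292472e-05 -2.62094630e-01  9.65042175e-01 -1.43365442e-01]
 [ 0.00000000e+00  0.00000000e+00  0.00000000e+00  1.00000000e+00]] [[359.21172819   0.         316.76243933]
 [  0.         359.21172819 240.26722819]
 [  0.           0.           1.        ]]
```

Call:
apply_moves:
  deltas:
    - [0,[0,0,-0.25],0]
    - [0,[0,0,-0.5],0]
    - [0,[0,0,-0.75],0]
    - [0,[0,0,-1],0]
    - [0,[0,0,-1],0]

```text
t: 2.25
eef_pos: [0.2149, 0.6424, 0.4404]
tool_rot: [0.001, 0.161, 0.987, 0.007]
contact_force: [0.2, 0.4, -0.0]
gripper_width: 1.003
grasp_force: 0.0
```

Call:
apply_moves:
  deltas:
    - [0,[0,0,-0.35],0]
    - [0,[-0.3,-0.25,-0.35],0]
    - [0,[-0.85,-0.72,-0.35],-0.008]
    - [0,[-0.85,-0.72,-0.35],-0.008]
    - [0,[-0.85,-0.72,-0.35],-0.008]
    - [0,[-0.85,-0.72,-0.35],-0.008]
    - [0,[-0.85,-0.72,-0.35],-0.008]

```text
t: 2.95
eef_pos: [0.3331, 0.4456, 0.5026]
tool_rot: [0.001, 0.14, 0.99, 0.001]
contact_force: [-0.5, 0.7, 0.9]
gripper_width: 1.002
grasp_force: 0.0
```

Call:
apply_moves:
  deltas:
    - [0,[-0.565,-0.725,0],-0.016]
    - [0,[-0.565,-0.725,0],-0.016]
    - [0,[-0.565,-0.725,0],-0.016]
    - [0,[-0.565,-0.725,0],-0.016]
    - [0,[-0.565,-0.725,0],-0.016]

```text
t: 3.45
eef_pos: [0.4017, 0.2751, 0.502]
tool_rot: [0.001, 0.09, 0.996, 0.0]
contact_force: [-0.4, 0.5, -0.0]
gripper_width: 1.001
grasp_force: 0.0
```

Call:
apply_moves:
  deltas:
    - [0,[-0.31,-0.91,0],-0.027]
    - [0,[-0.31,-0.91,0],-0.027]
    - [0,[-0.31,-0.91,0],-0.027]
    - [0,[-0.31,-0.91,0],-0.027]
    - [0,[-0.31,-0.91,0],-0.027]
    - [0,[-0.31,-0.91,0],-0.027]

```text
t: 4.05
eef_pos: [0.4294, 0.0903, 0.5014]
tool_rot: [0.0, 0.001, 1.0, 0.001]
contact_force: [-0.2, 0.8, 0.2]
gripper_width: 1.0
grasp_force: 0.0
```

```bash
python3 - <<'E'
from h import *
c=look("wrist","w1.png"); np.save("w1T.npy",c["T"])
find(c,["house_green_mid","house_grey_mid","rubber_mid","tray_in","plot0"])
plan((.43,-.10,.5,1.57),(.43,-.25,.47,1.57))
E
```

```text
house_green_mid [(0.87, [0.534, 0.0607, 0.294])]
house_grey_mid [(0.76, [0.5154, -0.0617, 0.2831])]
rubber_mid [(0.7, [0.4422, 0.0432, 0.2734])]
tray_in [(0.61, [0.4429, 0.3153, 0.2551]), (0.53, [0.4896, -0.2259, 0.2927])]
plot0 [(0.92, [0.4391, 0.0973, 0.257])]
  -> [ 0.43 -0.1   0.5   1.57] shift [-0.004, -0.955, 0.006] turn 0.0001 rows>= 4 
  -> [ 0.43 -0.25  0.47  1.57] shift [-0.001, -0.75, 0.15] turn -0.0 rows>= 4
```

View pics/w1.png

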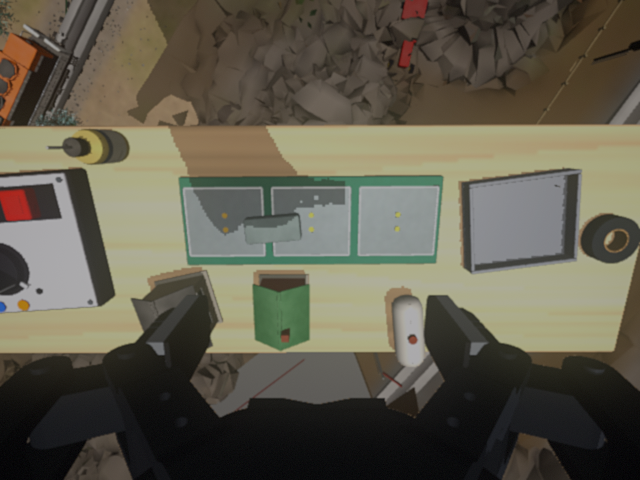

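Call:
apply_moves:
  deltas:
    - [0,[0,-0.95,0],0]
    - [0,[0,-0.95,0],0]
    - [0,[0,-0.95,0],0]
    - [0,[0,-0.95,0],0]
    - [0,[0,-0.95,0],0]

```text
t: 4.85
eef_pos: [0.4282, -0.106, 0.5018]
tool_rot: [0.001, 0.006, 1.0, -0.0]
contact_force: [0.1, -0.1, 0.0]
gripper_width: 0.999
grasp_force: 0.0
```

Call:
apply_moves:
  deltas:
    - [0,[0,-0.65,0.15],0]
    - [0,[0,-0.65,0.15],0]
    - [0,[0,-0.65,0.15],0]
    - [0,[0,-0.65,0.15],0]
    - [0,[0,-0.65,0.15],0]
    - [0,[0,-0.65,0.15],0]

```text
t: 5.45
eef_pos: [0.4295, -0.2285, 0.4713]
tool_rot: [-0.0, -0.0, 1.0, 0.0]
contact_force: [0.8, -0.4, -1.0]
gripper_width: 1.002
grasp_force: 0.0
```

The wrist view shows the plate as the quadrilateral (180–442, 178–265), with the block at (272,228) straddling two plots. The green house is at (281,310), the grey house at (178,305), and the tray at (520,220). Next I'll measure the panel.

```bash
python3 - <<'E'
from h import *
c=look("wrist"); np.save("w2T.npy",c["T"]); np.save("w2.npy",c["color"])
find(c,["key_red_top","key_a_top","dial_grip","dial_dot_blue","dial_dot_orange","key_dot_yellow","key_dot_green"])
im=ortho(c,.36,.56,-.36,-.13,.285,3000,None); cv2.imwrite("pics/p1.png",im[:,:,::-1]); print(im.shape)
E
```

```text
key_red_top [(0.85, [0.4199, -0.2013, 0.2996]), (0.51, [0.4538, -0.2956, 0.2914])]
key_a_top [(0.64, [0.4193, -0.2461, 0.2972]), (0.63, [0.4847, -0.2396, 0.3066])]
dial_grip [(0.61, [0.485, -0.2406, 0.3065])]
dial_dot_blue []
dial_dot_orange [(0.6, [0.5367, -0.2305, 0.2869]), (0.6, [0.4218, -0.2015, 0.2996])]
key_dot_yellow [(0.62, [0.457, -0.295, 0.29])]
key_dot_green [(0.51, [0.449, -0.2495, 0.289]), (0.34, [0.4463, 0.0362, 0.2755])]
(600, 690, 3)
```

View pics/p1.png

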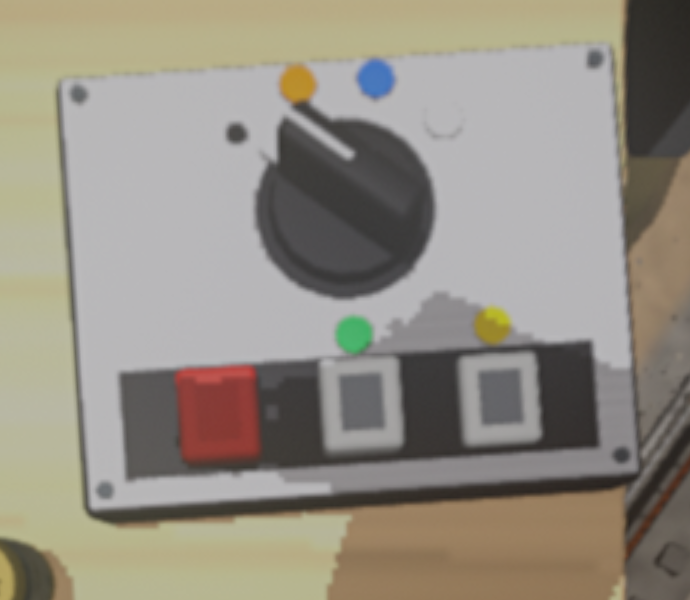

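```bash
python3 - <<'E'
from h import *
plan((.4207,-.2035,.32,1.637),(.4207,-.2035,.288,1.637))
E
```

```text
-> [ 0.421 -0.204  0.32   1.637] shift [0.04, 0.133, 0.757] turn -0.0108 rows>= 4 
  -> [ 0.421 -0.204  0.288  1.637] shift [0.0, -0.0, 0.16] turn -0.0 rows>= 1
```

Call:
apply_moves:
  deltas:
    - [1,[0.04,0.133,0],-0.011]
    - [1,[0.04,0.133,0.2],-0.011]
    - [1,[0.04,0.133,0.4],-0.011]
    - [1,[0.04,0.133,0.6],-0.011]
    - [1,[0.04,0.133,0.7],-0.011]
    - [1,[0.04,0.133,0.75],-0.011]
    - [1,[0.04,0.133,0.75],-0.011]
    - [1,[0.04,0.133,0.75],-0.011]
    - [1,[0.04,0.133,0.75],-0.011]
  squeeze: 20

```text
t: 6.75
eef_pos: [0.4216, -0.2041, 0.3226]
tool_rot: [0.001, -0.033, 0.999, -0.0]
contact_force: [0.1, -0.9, 0.4]
gripper_width: 0.003
grasp_force: 0.0
```

```bash
python3 - <<'E'
from h import *
plan((.4207,-.2035,.3,1.637),(.4207,-.2035,.2895,1.637)); print(bot.get_obs()["gripper_width"])
E
```

```text
-> [ 0.421 -0.204  0.3    1.637] shift [0.004, 0.003, 0.113] turn 0.0001 rows>= 1 
  -> [ 0.421 -0.204  0.29   1.637] shift [0.0, 0.0, 0.052] turn 0.0 rows>= 1 
0.0031993247537187345
```

Call:
apply_moves:
  deltas:
    - [1,[0.004,0,0.08],0]
    - [1,[0.004,0,0.11],0]
    - [1,[0.004,0,0.13],0]
    - [1,[0.004,0,0.15],0]
    - [1,[0.004,0,0.165],0]
    - [1,[0.004,0,0.165],0]
    - [1,[0.004,0,0.165],0]

```text
t: 7.45
eef_pos: [0.4204, -0.204, 0.2908]
tool_rot: [0.0, -0.033, 0.999, 0.001]
contact_force: [-9.9, 5.2, 27.8]
gripper_width: -0.0
grasp_force: 13.7
```

Call:
apply_moves:
  deltas:
    - [1,[0,0,-0.2],0]
    - [1,[0,0,-0.45],0]
    - [1,[0,0,-0.7],0]
    - [0,[0,0,-0.8],0.011]
    - [0,[0,0,-0.8],0.011]
    - [0,[0,0,-0.8],0.011]

```text
t: 8.05
eef_pos: [0.4199, -0.2038, 0.448]
tool_rot: [0.0, 0.001, 1.0, 0.0]
contact_force: [0.2, 0.2, -0.2]
gripper_width: 0.503
grasp_force: 0.0
```

```bash
python3 - <<'E'
from h import *
c=look("wrist","w3.png"); ortho(c,.36,.56,-.36,-.13,.285,1500,"p2.png")
E
```

```text
(no output)
```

View pics/p2.png

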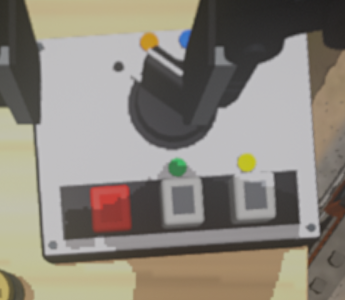

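Call:
apply_moves:
  deltas:
    - [0,[0,0.25,0],0]
    - [0,[0,0.5,0],0]
    - [0,[0,0.75,0],0]
    - [0,[0,1,0],0]
    - [0,[0,1,0],0]

```text
t: 8.6
eef_pos: [0.4194, 0.0032, 0.4462]
tool_rot: [-0.002, -0.005, 1.0, -0.001]
contact_force: [-0.3, -0.4, -0.4]
gripper_width: 1.0
grasp_force: 0.0
```

Call:
apply_moves:
  deltas:
    - [0,[0,0.22,0],0]
    - [0,[0,0.22,0],0]
    - [0,[0,0.22,0],0]
    - [0,[0,0.22,0],0]
    - [0,[0,0.22,0],0]

```text
t: 9.1
eef_pos: [0.4204, 0.039, 0.4479]
tool_rot: [-0.0, 0.002, 1.0, -0.0]
contact_force: [-0.2, -0.6, -0.0]
gripper_width: 1.001
grasp_force: 0.0
```

The red key at (110,208) now sits low, and white key b at (253,195) is up again. Now I'll measure the plate and block from this view and the earlier one.

```bash
cat > seg.py <<'E'
from h import *
def rect(c,lo,hi,z,box,s=2000,hull=True):
    """largest blob in an HSV range within the box (x0,x1,y0,y1): centre x,y, long-side azimuth, sizes"""
    x0,x1,y0,y1=box; im=ortho(c,x0,x1,y0,y1,z,s,None)
    m=cv2.inRange(cv2.cvtColor(im,cv2.COLOR_RGB2HSV),np.array(lo),np.array(hi)); m=cv2.morphologyEx(m,cv2.MORPH_OPEN,np.ones((5,5)))
    cs,_=cv2.findContours(m,cv2.RETR_EXTERNAL,cv2.CHAIN_APPROX_NONE)
    if not cs: return None
    k=max(cs,key=cv2.contourArea); b=cv2.boxPoints(cv2.minAreaRect(k))
    P=np.array([(x1-v/s,y1-u/s) for u,v in b]); e=[P[1]-P[0],P[2]-P[1]]; e.sort(key=np.linalg.norm)
    a=math.atan2(e[1][1],e[1][0])%math.pi
    return P.mean(0).round(4),round(a,3),round(np.linalg.norm(e[0]),4),round(np.linalg.norm(e[1]),4)
E
python3 - <<'E'
from seg import *
c=look("wrist"); im1=cv2.imread("pics/w1.png")[:,:,::-1].copy()
c1=dict(color=im1,T=np.load("w1T.npy"),intrinsics=c["intrinsics"])
for n,k in (("w1",c1),("now",c)):
    print(n,"plate",rect(k,(60,70,25),(95,255,150),.256,(.36,.50,-.12,.22)))
find(c,["rubber_mid","house_green_mid","house_grey_mid"])
ortho(c,.38,.62,-.12,.20,.256,2000,"o1.png")
o=ortho(c1,.36,.52,.22,.40,.272,2000,"o2.png")
E
```

```text
w1 plate (array([0.4462, 0.0818], dtype=float32), 1.571, np.float32(0.0975), np.float32(0.2765))
now plate (array([0.4462, 0.0815], dtype=float32), 1.571, np.float32(0.0975), np.float32(0.277))
rubber_mid [(0.83, [0.4426, 0.0444, 0.2776])]
house_green_mid [(0.84, [0.5306, 0.056, 0.2936])]
house_grey_mid [(0.55, [0.5362, -0.0447, 0.3084]), (0.31, [0.4919, -0.2262, 0.294])]
```

View pics/o1.png

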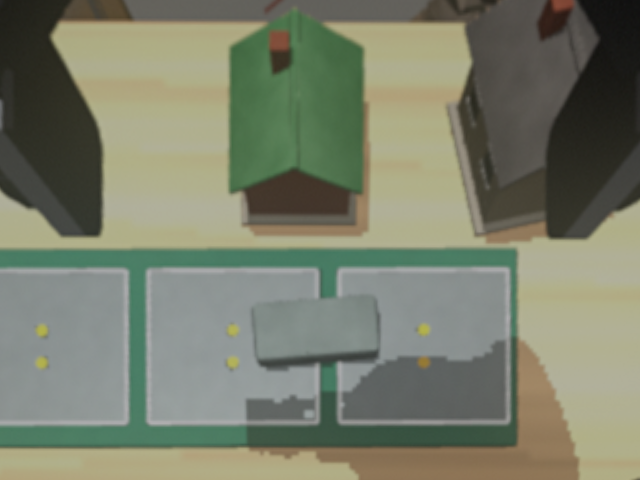

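View pics/o2.png

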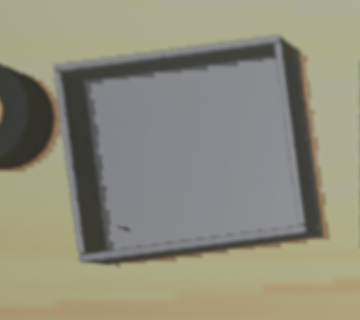

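The plate is square to the world. Plot 2 is centred near (424,346) and plot 1 near (234,346) in o1; the block is at (316,331), turned by about 0.08 rad. The tray rim in o2 is centred at (181,150), turned by about 0.13 rad.

```bash
python3 - <<'E'
from h import *
print(bot.get_obs()["q"][6])
plan((.449,.042,.33,.08,1),(.449,.042,.2585,.08,1))
E
```

```text
1.24742643372548
  -> [0.449 0.042 0.33  0.08 ] shift [-0.143, 0.012, 0.592] turn 0.2367 rows>= 10 
  -> [0.449 0.042 0.258 0.08 ] shift [-0.0, -0.0, 0.357] turn -0.0 rows>= 2
```

Call:
apply_moves:
  deltas:
    - [0.45,[-0.03,0,0.05],0.024]
    - [0.45,[-0.06,0,0.12],0.047]
    - [0.45,[-0.09,0,0.2],0.071]
    - [0.45,[-0.12,0,0.25],0.095]
    - [0.45,[-0.143,0.012,0.3],0.118]
    - [0.45,[-0.143,0.012,0.35],0.142]
    - [0.45,[-0.143,0.012,0.4],0.166]
    - [0.45,[-0.143,0.012,0.45],0.189]
    - [0.45,[-0.143,0.012,0.5],0.213]
    - [0.45,[-0.143,0.012,0.55],0.237]
    - [0.45,[-0.143,0.012,0.59],0.237]
    - [0.45,[-0.143,0.012,0.59],0.237]

```text
t: 10.5
eef_pos: [0.4485, 0.0423, 0.3294]
tool_rot: [-0.0, 0.677, 0.736, -0.001]
contact_force: [0.2, -0.1, 0.5]
gripper_width: 0.553
grasp_force: 0.0
```

```bash
python3 - <<'E'
from h import *
plan((.449,.042,.2585,.08,1))
c=look("wrist","w4.png"); print(world2pix(c,(.449,.042,.273)),world2pix(c,(.449+.014,.043,.273)),world2pix(c,(.449-.014,.041,.273)))
find(c,["rubber_mid"])
E
```

```text
-> [0.449 0.042 0.258 0.08 ] shift [-0.002, 0.003, 0.354] turn 0.0005 rows>= 2 
[319.1274398  260.00050886] [343.11887799 260.27151915] [295.13158911 259.72944873]
rubber_mid [(0.78, [0.4498, 0.0461, 0.2738])]
```

View pics/w4.png

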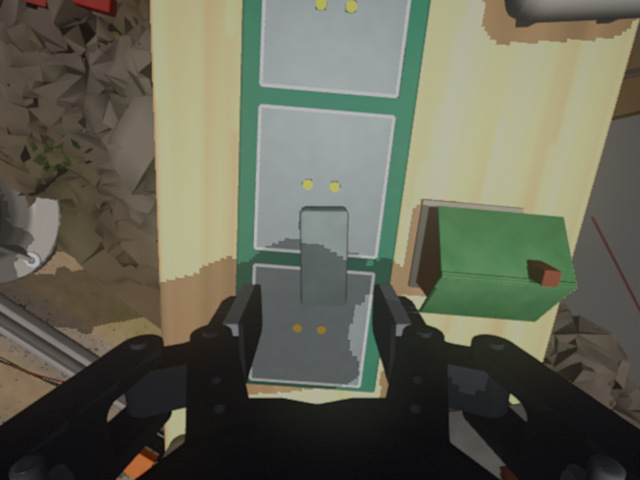

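The block spans columns 300–348 in w4, about 3 mm further in +x than predicted, so I'll correct for that and grasp.

Call:
apply_moves:
  deltas:
    - [0.45,[0,0.015,0.1],0]
    - [0.45,[0,0.015,0.2],0]
    - [0.45,[0,0.015,0.3],0]
    - [0.45,[0,0.015,0.35],0]
    - [0.45,[0,0.015,0.353],0]
    - [0.9,[0,0.015,0.353],0]
    - [0.9,[0,0.015,0.353],0]
    - [0.9,[0,0.015,0.353],0]
    - [0.9,[0,0.015,0.353],0]
    - [0.9,[0,0.015,0.353],0]
  squeeze: 40

```text
t: 11.6
eef_pos: [0.4529, 0.043, 0.2608]
tool_rot: [0.0, 0.678, 0.735, 0.001]
contact_force: [-1.5, 0.4, 5.9]
gripper_width: 0.314
grasp_force: 40.5
```

Call:
apply_moves:
  deltas:
    - [0.9,[0,0,-0.1],0]
    - [0.9,[0,0,-0.3],0]
    - [0.9,[0,0,-0.5],0]
    - [0.9,[0,0,-0.5],0]

```text
t: 12.0
eef_pos: [0.4546, 0.0432, 0.3648]
tool_rot: [0.002, 0.679, 0.735, 0.004]
contact_force: [0.4, 0.7, -0.8]
gripper_width: 0.319
grasp_force: 39.8
```

```bash
python3 - <<'E'
from h import *
plan((.451,.18,.37,.13,1),(.447,.311,.34,.13,1),(.447,.311,.2585,.13,1)); print(bot.get_obs()["q"])
E
```

```text
-> [0.451 0.18  0.37  0.13 ] shift [0.684, 0.036, -0.024] turn -0.0081 rows>= 3 
  -> [0.447 0.311 0.34  0.13 ] shift [0.652, 0.064, 0.152] turn 0.0 rows>= 3 
  -> [0.447 0.311 0.258 0.13 ] shift [-0.001, -0.004, 0.407] turn -0.0 rows>= 2 
[-0.68518359 -0.0340198   0.44844333  1.89413845  0.01405901  1.26894135
 -0.16177033]
```

Call:
apply_moves:
  deltas:
    - [0.9,[0.2,0.01,0],0]
    - [0.9,[0.42,0.02,0],0]
    - [0.9,[0.684,0.036,0],-0.008]
    - [0.9,[0.684,0.036,0],-0.008]
    - [0.9,[0.684,0.036,0],-0.008]

```text
t: 12.5
eef_pos: [0.4478, 0.1809, 0.3589]
tool_rot: [-0.0, 0.659, 0.752, -0.001]
contact_force: [-0.4, -1.2, 0.2]
gripper_width: 0.316
grasp_force: 39.8
```

Call:
apply_moves:
  deltas:
    - [0.9,[0.22,0.02,0],0]
    - [0.9,[0.44,0.04,0],0]
    - [0.9,[0.65,0.064,0],0]
    - [0.9,[0.65,0.064,0.15],0]
    - [0.9,[0.65,0.064,0.15],0]
    - [0.9,[0.65,0.064,0.15],0]

```text
t: 13.1
eef_pos: [0.4449, 0.3078, 0.3296]
tool_rot: [0.0, 0.661, 0.75, -0.001]
contact_force: [1.0, -0.3, -0.4]
gripper_width: 0.32
grasp_force: 25.7
```

```bash
python3 - <<'E'
from h import *
plan((.447,.311,.261,.13,1)); o=bot.get_obs(); print(o["gripper_width"],o["grasp_force"])
E
```

```text
-> [0.447 0.311 0.261 0.13 ] shift [0.015, 0.013, 0.343] turn -0.0006 rows>= 2 
0.32025566648357223 25.67947268486023
```

Call:
apply_moves:
  deltas:
    - [0.9,[0.015,0.013,0.1],0]
    - [0.9,[0.015,0.013,0.2],0]
    - [0.9,[0.015,0.013,0.29],0]
    - [0.9,[0.015,0.013,0.33],0]
    - [0.9,[0.015,0.013,0.35],0]
    - [0.9,[0.015,0.013,0.35],0]
    - [0.5,[0.015,0.013,0.35],0]
    - [0.5,[0.015,0.013,0.35],0]
    - [0.5,[0.015,0.013,0.35],0]
  squeeze: 50

```text
t: 14.0
eef_pos: [0.4468, 0.3139, 0.2604]
tool_rot: [0.0, 0.66, 0.751, 0.001]
contact_force: [1.3, 0.7, 0.2]
gripper_width: 0.506
grasp_force: 0.0
```

Call:
apply_moves:
  deltas:
    - [0.5,[0,0,-0.15],0]
    - [0.5,[0,0,-0.4],0]
    - [0.2,[0,0,-0.65],0]
    - [0,[0,0,-0.85],0]
    - [0,[0,0,-0.85],0]
    - [0,[0,0,-0.85],0]

```text
t: 14.6
eef_pos: [0.4467, 0.3138, 0.4307]
tool_rot: [0.0, 0.66, 0.751, 0.001]
contact_force: [-0.1, 0.2, -0.8]
gripper_width: 0.997
grasp_force: 0.0
```

```bash
python3 - <<'E'
from h import *
c=look("wrist"); find(c,["rubber_mid","house_green_mid","tray_in"]); t=look("top"); find(t,["rubber_mid","house_green_mid","house_grey_mid"])
plan((.435,.17,.45,.13,1),(.42,.03,.46,.13,1),(.42,.03,.46,1.571,1))
E
```

```text
rubber_mid [(0.84, [0.4398, 0.3132, 0.2738])]
house_green_mid []
tray_in [(0.67, [0.4436, 0.3145, 0.2563])]
rubber_mid [(0.54, [0.4508, 0.2895, 0.2727]), (0.45, [0.4869, -0.2394, 0.2962])]
house_green_mid [(0.82, [0.5391, 0.0508, 0.2928])]
house_grey_mid [(0.61, [0.5648, -0.0318, 0.3136])]
  -> [0.435 0.17  0.45  0.13 ] shift [-0.704, -0.149, -0.105] turn -0.0001 rows>= 3 
  -> [0.42 0.03 0.46 0.13] shift [-0.684, -0.165, -0.049] turn 0.0 rows>= 3 
  -> [0.42  0.03  0.46  1.571] shift [0.0, 0.0, 0.0] turn -0.2293 rows>= 10
```

```bash
python3 - <<'E'
from h import *
plan((.52,.17,.47,.7,1),(.595,0.0,.47,1.571,1))
E
```

```text
-> [0.52 0.17 0.47 0.7 ] shift [-0.759, 0.272, -0.205] turn -0.0908 rows>= 4 
  -> [0.595 0.    0.47  1.571] shift [-0.892, -0.261, 0.0] turn -0.1386 rows>= 6
```

Call:
apply_moves:
  deltas:
    - [0,[-0.2,0.07,-0.2],-0.023]
    - [0,[-0.4,0.14,-0.2],-0.046]
    - [0,[-0.6,0.2,-0.2],-0.069]
    - [0,[-0.76,0.27,-0.2],-0.091]
    - [0,[-0.76,0.27,-0.2],-0.091]
    - [0,[-0.76,0.27,-0.2],-0.091]

```text
t: 15.6
eef_pos: [0.5199, 0.169, 0.4695]
tool_rot: [-0.0, 0.423, 0.906, -0.0]
contact_force: [0.1, 0.6, -0.3]
gripper_width: 1.002
grasp_force: 0.0
```

Call:
apply_moves:
  deltas:
    - [0,[-0.15,-0.05,0],-0.023]
    - [0,[-0.3,-0.1,0],-0.046]
    - [0,[-0.45,-0.15,0],-0.069]
    - [0,[-0.6,-0.2,0],-0.092]
    - [0,[-0.75,-0.23,0],-0.115]
    - [0,[-0.89,-0.26,0],-0.139]
    - [0,[-0.89,-0.26,0],-0.139]
    - [0,[-0.89,-0.26,0],-0.139]

```text
t: 16.4
eef_pos: [0.5948, 0.0017, 0.4692]
tool_rot: [-0.001, -0.001, 1.0, 0.0]
contact_force: [-0.1, 0.6, -0.2]
gripper_width: 0.999
grasp_force: 0.0
```

```bash
python3 - <<'E'
from seg import *
c=look("wrist","w5.png"); np.save("w5T.npy",c["T"]); print(c["T"][:3,3]); find(c,["house_green_mid","house_grey_mid"])
ortho(c,.44,.62,-.12,.12,.287,2500,"o5.png")
for z in (.28,.287,.295): print(z,rect(c,(50,70,30),(80,255,255),z,(.50,.60,-.02,.11),3000))
E
```

```text
[0.52793185 0.00106906 0.6126026 ]
house_green_mid [(0.93, [0.542, 0.0522, 0.2947]), (0.21, [0.5335, -0.2289, 0.2843])]
house_grey_mid [(0.56, [0.5658, -0.0347, 0.3097])]
0.28 (array([0.5425, 0.0518], dtype=float32), 3.135, np.float32(0.0613), np.float32(0.071))
0.287 (array([0.5421, 0.0508], dtype=float32), 3.135, np.float32(0.06), np.float32(0.0697))
0.295 (array([0.5418, 0.0495], dtype=float32), 3.134, np.float32(0.0586), np.float32(0.0677))
```

View pics/o5.png

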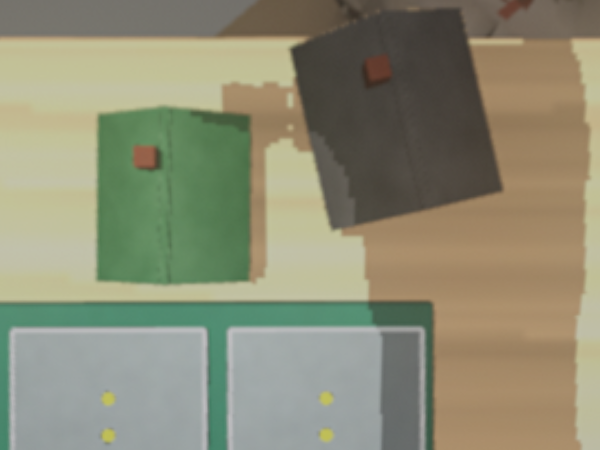

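Seen from above, the grey house has been knocked: it is now at about (396,120), turned by about 0.22 rad and near the far edge. The green house is at (170,197), square to the board. I'll pick green with the fingers part-open so they clear the grey house.

```bash
python3 - <<'E'
from h import *
plan((.541,.050,.36,1.564,1),(.541,.050,.256,1.564,1))
E
```

```text
-> [0.541 0.05  0.36  1.564] shift [0.266, 0.238, 0.548] turn 0.0019 rows>= 3 
  -> [0.541 0.05  0.256 1.564] shift [-0.0, -0.0, 0.52] turn -0.0 rows>= 3
```

Call:
apply_moves:
  deltas:
    - [0.18,[0.15,0.12,0.1],0]
    - [0.18,[0.266,0.238,0.3],0.002]
    - [0.18,[0.266,0.238,0.5],0.002]
    - [0.18,[0.266,0.238,0.548],0.002]
    - [0.18,[0.266,0.238,0.548],0.002]
    - [0.18,[0.266,0.238,0.548],0.002]
  squeeze: 30

```text
t: 17.15
eef_pos: [0.5427, 0.0476, 0.362]
tool_rot: [0.001, 0.005, 1.0, 0.0]
contact_force: [-0.5, 0.1, -0.2]
gripper_width: 0.819
grasp_force: 0.0
```

```bash
python3 - <<'E'
from h import *
c=look("wrist","w6.png"); find(c,["house_green_mid"]); plan((.541,.050,.256,1.564,1)); print(bot.get_obs()["gripper_width"])
for X in [(.541,.05,.317),(.541,.08,.285),(.541,.02,.285)]: print(world2pix(c,X))
E
```

```text
house_green_mid []
  -> [0.541 0.05  0.256 1.564] shift [0.011, 0.012, 0.531] turn -0.0005 rows>= 3 
0.8182646151829065
[321.9505893  264.65800918]
[368.15186013 247.68579941]
[274.34751199 248.59605136]
```

View pics/w6.png

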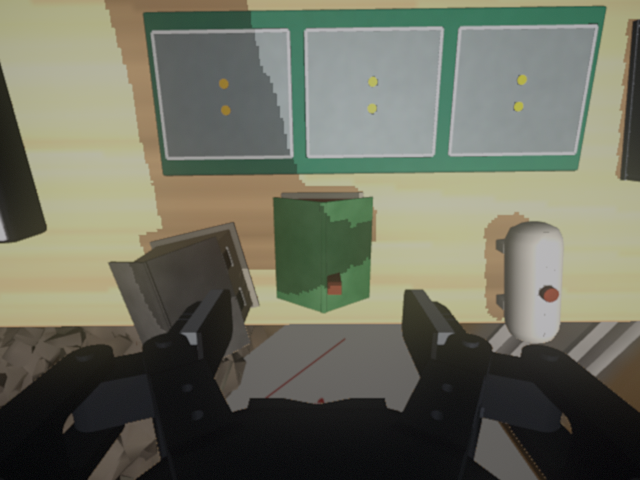

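Call:
apply_moves:
  deltas:
    - [0.18,[0.01,0.015,0.1],0]
    - [0.18,[0.01,0.015,0.22],0]
    - [0.18,[0.01,0.015,0.34],0]
    - [0.18,[0.01,0.015,0.46],0]
    - [0.18,[0.01,0.015,0.53],0]
    - [0.18,[0.01,0.015,0.53],0]
    - [0.6,[0.01,0.015,0.53],0]
    - [0.6,[0.01,0.015,0.53],0]
    - [0.6,[0.01,0.015,0.53],0]
    - [0.6,[0.01,0.015,0.53],0]
    - [0.6,[0.01,0.015,0.53],0]
  squeeze: 30

```text
t: 18.35
eef_pos: [0.5407, 0.0507, 0.2558]
tool_rot: [0.002, 0.004, 1.0, 0.0]
contact_force: [0.0, 0.6, 5.9]
gripper_width: 0.576
grasp_force: 33.5
```

Call:
apply_moves:
  deltas:
    - [0.6,[0,0,-0.05],0]
    - [0.6,[0,0,-0.2],0]
    - [0.6,[0,0,-0.4],0]
    - [0.6,[0,0,-0.6],0]
    - [0.6,[0,0,-0.6],0]

```text
t: 18.85
eef_pos: [0.5419, 0.0508, 0.3805]
tool_rot: [0.005, 0.004, 1.0, 0.001]
contact_force: [0.0, -0.0, -0.9]
gripper_width: 0.578
grasp_force: 32.9
```

```bash
python3 - <<'E'
from h import *
o=bot.get_obs(); print(o["gripper_width"],o["grasp_force"])
plan((.4465,.178,.385,0,1),(.4465,.178,.263,0,1),(.4465,.178,.40,0,1))
E
```

```text
0.5778341044421874 32.9037880897522
  -> [0.446 0.178 0.385 0.   ] shift [0.482, 0.632, -0.025] turn 0.2486 rows>= 11 
  -> [0.446 0.178 0.263 0.   ] shift [-0.002, -0.006, 0.61] turn -0.0 rows>= 3 
  -> [0.446 0.178 0.4   0.   ] shift [0.002, 0.007, -0.685] turn 0.0 rows>= 3
```

Call:
apply_moves:
  deltas:
    - [0.6,[0.05,0.06,-0.02],0.023]
    - [0.6,[0.1,0.13,-0.02],0.045]
    - [0.6,[0.15,0.2,-0.02],0.068]
    - [0.6,[0.2,0.27,-0.02],0.09]
    - [0.6,[0.25,0.34,-0.02],0.113]
    - [0.6,[0.3,0.41,-0.02],0.136]
    - [0.6,[0.35,0.48,-0.02],0.158]
    - [0.6,[0.4,0.54,-0.02],0.181]
    - [0.6,[0.45,0.6,-0.02],0.204]
    - [0.6,[0.482,0.632,-0.02],0.226]
    - [0.6,[0.482,0.632,-0.02],0.2486]
    - [0.6,[0.482,0.632,-0.02],0.2486]

```text
t: 20.05
eef_pos: [0.4436, 0.178, 0.378]
tool_rot: [-0.0, 0.707, 0.707, -0.0]
contact_force: [1.0, -0.1, -0.6]
gripper_width: 0.58
grasp_force: 32.8
```

```bash
python3 - <<'E'
from seg import *
c=look("wrist","w7.png"); o=bot.get_obs(); print(o["eef_pos"],o["gripper_width"],o["grasp_force"],yaw(pose()[1]))
find(c,["house_green_mid","house_grey_mid"])
ortho(c,.38,.52,.10,.34,.256,2500,"o7.png")
plan((.4465,.178,.262,0,1))
E
```

```text
[0.4438512  0.17779441 0.37800836] 0.5833166932800431 32.781942486763 0.003236153913354542
house_green_mid [(0.88, [0.4439, 0.1999, 0.4145]), (0.67, [0.5773, -0.0081, 0.2738])]
house_grey_mid [(0.64, [0.5784, -0.0081, 0.2729]), (0.24, [0.4488, 0.2035, 0.2596])]
  -> [0.446 0.178 0.262 0.   ] shift [0.002, 0.012, 0.58] turn 0.0005 rows>= 3
```

View pics/w7.png

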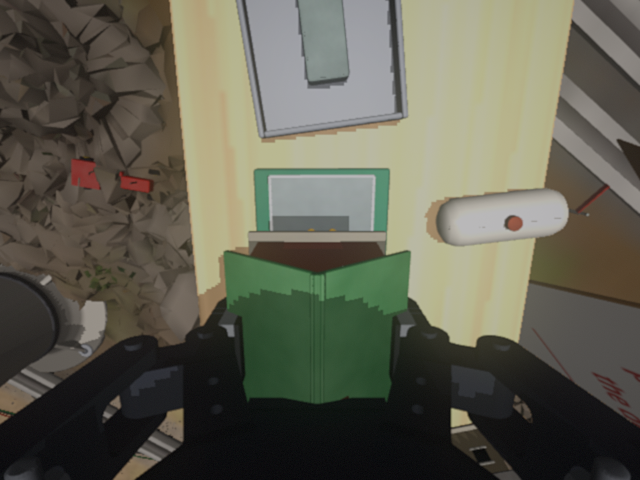

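In w7 the block lies in the tray at (323,40). The held green house is square, with the plate end at rows 169–232 showing in front of it.

```bash
python3 - <<'E'
from seg import *
c=look("wrist")
for uv in [(322,169.5),(322,176.5),(255,175),(389,175),(269.5,180),(375,180)]: print(uv,pix2world(c,uv,.256).round(4))
# held base slab front top edge at z=TCP-.0058+.003
z=pose()[0][2]-.0028
for uv in [(248,233),(386,233)]: print(uv,pix2world(c,uv,z).round(4))
E
```

```text
(322, 169.5) [0.447  0.2247 0.256 ]
(322, 176.5) [0.447  0.2196 0.256 ]
(255, 175) [0.3981 0.2206 0.256 ]
(389, 175) [0.4959 0.2208 0.256 ]
(269.5, 180) [0.4086 0.217  0.256 ]
(375, 180) [0.4858 0.2172 0.256 ]
(248, 233) [0.4144 0.2068 0.3752]
(386, 233) [0.4723 0.207  0.3752]
```

Call:
apply_moves:
  deltas:
    - [0.6,[0.01,0.016,0.15],0]
    - [0.6,[0.01,0.016,0.3],0]
    - [0.6,[0.01,0.016,0.43],0]
    - [0.6,[0.01,0.016,0.51],0]
    - [0.6,[0.01,0.016,0.55],0]
    - [0.6,[0.01,0.016,0.57],0]
    - [0.6,[0.01,0.016,0.577],0]
    - [0.6,[0.01,0.016,0.577],0]
    - [0.6,[0.01,0.016,0.577],0]

```text
t: 21.15
eef_pos: [0.4478, 0.1802, 0.2634]
tool_rot: [0.0, 0.707, 0.707, 0.001]
contact_force: [-0.3, -0.6, -0.3]
gripper_width: 0.582
grasp_force: 32.8
```

```bash
python3 - <<'E'
from seg import *
c=look("wrist"); cv2.imwrite("pics/w8.png",c["color"][100:340,160:480,::-1]); o=bot.get_obs(); print(o["eef_pos"],o["contact_force"],o["grasp_force"],yaw(pose()[1]))
E
```

```text
[0.44773239 0.18016613 0.26338665] [ 0.68060735  0.26973137 -1.37090657] 32.84900665283203 0.00030165923774427156
```

View pics/w8.png

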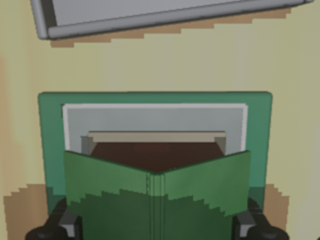

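w8 shows the slab centred in the plot: the slab spans columns 83–226 and the plot 66–245, with even margins. I'll lower the last 1.4 mm, release, and go view the grey house.

Call:
apply_moves:
  deltas:
    - [0.6,[0,0,0.008],0]
    - [0.6,[0,0,0.008],0]
    - [0,[0,0,0.008],0]
    - [0,[0,0,0.008],0]
    - [0,[0,0,0.008],0]
    - [0,[0,0,0.008],0]
    - [0,[0,0,-0.1],0]
    - [0,[0,0,-0.3],0]
    - [0,[0,0,-0.55],0]
    - [0,[0,0,-0.8],0]
    - [0,[0,0,-1],0]
    - [0,[0,0,-1],0]

```text
t: 22.4
eef_pos: [0.4493, 0.1807, 0.4686]
tool_rot: [0.001, 0.707, 0.707, 0.005]
contact_force: [-0.4, 1.1, -0.4]
gripper_width: 1.001
grasp_force: 0.0
```

```bash
python3 - <<'E'
from seg import *
c=look("wrist"); cv2.imwrite("pics/w9.png",c["color"][:,:,::-1]); np.save("w9T.npy",c["T"]); find(c,["house_green_mid"])
print(bot.get_obs()["eef_pos"]); r=rect(c,(50,110,20),(73,255,255),.290,(.40,.50,.12,.24),3000); print(r)
plan((.53,.03,.475,.75,1),(.62,-.02,.475,1.35,1))
E
```

```text
house_green_mid []
[0.44755723 0.18006307 0.46313879]
None
  -> [0.53  0.03  0.475 0.75 ] shift [-0.75, 0.412, -0.06] turn -0.1193 rows>= 6 
  -> [ 0.62  -0.02   0.475  1.35 ] shift [-0.49, 0.159, 0.0] turn -0.0955 rows>= 5
```

```bash
python3 - <<'E'
from seg import *
c=look("wrist"); u=world2pix(c,(.447,.177,.317)); print(u)
hsv=cv2.cvtColor(c["color"],cv2.COLOR_RGB2HSV); u=u.astype(int); print(hsv[u[1]-40:u[1]+41:20,u[0]-40:u[0]+41:20].reshape(-1,3).tolist())
for z in (.285,.29): print(rect(c,(50,70,30),(74,255,255),z,(.40,.50,.12,.24),3000))
find(c,["house_green_mid"]);find(look("top"),["house_green_mid","house_grey_mid","rubber_mid"])
E
```

```text
[316.80949501 229.0673993 ]
[[60, 5, 167], [58, 79, 122], [59, 78, 131], [59, 81, 126], [73, 29, 161], [73, 47, 146], [59, 84, 115], [59, 80, 128], [61, 85, 120], [74, 47, 151], [74, 79, 136], [56, 83, 86], [59, 78, 127], [60, 86, 115], [74, 81, 139], [69, 86, 83], [56, 83, 77], [58, 74, 89], [57, 80, 83], [72, 77, 93], [70, 88, 81], [72, 13, 97], [78, 13, 97], [72, 13, 96], [75, 104, 132]]
(array([0.4465, 0.1656], dtype=float32), 1.579, np.float32(0.0883), np.float32(0.0899))
(array([0.4464, 0.1659], dtype=float32), 1.578, np.float32(0.0868), np.float32(0.0906))
house_green_mid [(0.56, [0.4509, 0.1879, 0.3014])]
house_green_mid []
house_grey_mid []
rubber_mid [(0.6, [0.4432, 0.3159, 0.2726])]
```

```bash
python3 - <<'E'
from seg import *
c=look("wrist"); print(c["T"][:3,3])
for z in (.28,.285,.29): print(rect(c,(52,60,30),(66,255,255),z,(.39,.51,.10,.25),3000))
E
```

```text
[0.44645241 0.24577853 0.60478851]
(array([0.4468, 0.1723], dtype=float32), 1.571, np.float32(0.063), np.float32(0.0753))
(array([0.447 , 0.1733], dtype=float32), 1.571, np.float32(0.062), np.float32(0.074))
(array([0.4468, 0.1745], dtype=float32), 1.571, np.float32(0.061), np.float32(0.073))
```

Call:
apply_moves:
  deltas:
    - [0,[-0.15,0.08,-0.06],-0.02]
    - [0,[-0.3,0.16,-0.06],-0.04]
    - [0,[-0.45,0.25,-0.06],-0.06]
    - [0,[-0.6,0.33,-0.06],-0.08]
    - [0,[-0.75,0.412,-0.06],-0.1]
    - [0,[-0.75,0.412,-0.06],-0.119]
    - [0,[-0.75,0.412,-0.06],-0.119]

```text
t: 23.55
eef_pos: [0.5299, 0.029, 0.4741]
tool_rot: [-0.0, 0.401, 0.916, -0.0]
contact_force: [-0.8, 0.2, -0.1]
gripper_width: 0.999
grasp_force: 0.0
```

Call:
apply_moves:
  deltas:
    - [0,[-0.1,0.03,0],-0.02]
    - [0,[-0.2,0.06,0],-0.04]
    - [0,[-0.3,0.1,0],-0.06]
    - [0,[-0.4,0.13,0],-0.08]
    - [0,[-0.49,0.159,0],-0.0955]
    - [0,[-0.49,0.159,0],-0.0955]
    - [0,[-0.49,0.159,0],-0.0955]

```text
t: 24.25
eef_pos: [0.6195, -0.0193, 0.4741]
tool_rot: [-0.001, 0.113, 0.994, 0.0]
contact_force: [-0.5, -0.1, -0.1]
gripper_width: 1.001
grasp_force: 0.0
```

```bash
python3 - <<'E'
from seg import *
c=look("wrist"); cv2.imwrite("pics/w10.png",c["color"][:,:,::-1]); np.save("w10T.npy",c["T"]); print(c["T"][:3,3]); find(c,["house_grey_mid"])
ortho(c,.46,.64,-.14,.08,.300,2700,"o10.png")
E
```

```text
[ 0.55431338 -0.00495486  0.61759497]
house_grey_mid [(0.62, [0.5676, -0.0337, 0.3137]), (0.2, [0.4238, -0.1958, 0.2902])]
```

View pics/o10.png

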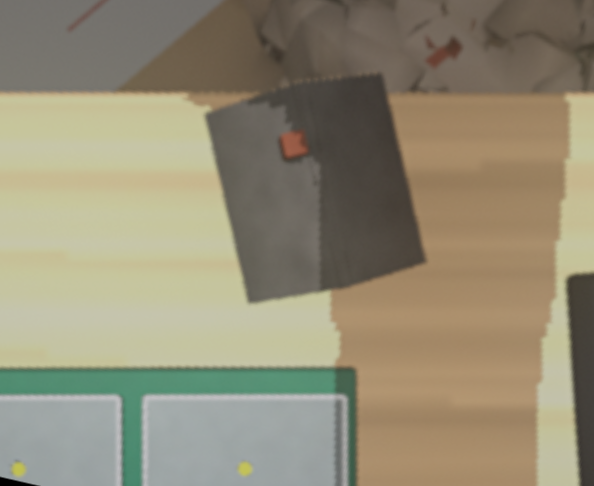

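The green house is centred and square. The grey roof corners in o10 are (207,115), (383,74), (425,262) and (249,301), which puts the house at about (0.570, −0.0365) with its ridge at azimuth 0.225.

```bash
python3 - <<'E'
from seg import *
c=look("wrist")
for z in (.296,.300,.304): print(rect(c,(0,0,20),(180,75,130),z,(.515,.612,-.11,.03),3000))
plan((.570,-.0365,.38,1.796,1),(.570,-.0365,.268,1.796,1))
E
```

```text
(array([ 0.5767, -0.0574], dtype=float32), 1.73, np.float32(0.0818), np.float32(0.1143))
(array([ 0.5766, -0.0573], dtype=float32), 1.725, np.float32(0.0816), np.float32(0.1143))
(array([ 0.5767, -0.0574], dtype=float32), 1.727, np.float32(0.081), np.float32(0.1143))
  -> [ 0.57  -0.036  0.38   1.796] shift [0.22, -0.139, 0.475] turn -0.0714 rows>= 3 
  -> [ 0.57  -0.036  0.268  1.796] shift [0.0, -0.0, 0.56] turn 0.0 rows>= 3
```

Call:
apply_moves:
  deltas:
    - [0,[0.1,-0.06,0.1],-0.023]
    - [0,[0.22,-0.139,0.25],-0.046]
    - [0,[0.22,-0.139,0.4],-0.0714]
    - [0,[0.22,-0.139,0.475],-0.0714]
    - [0,[0.22,-0.139,0.475],-0.0714]
    - [0,[0.22,-0.139,0.475],-0.0714]

```text
t: 25.0
eef_pos: [0.5707, -0.0372, 0.3806]
tool_rot: [0.0, -0.112, 0.994, 0.0]
contact_force: [0.1, 0.2, 1.0]
gripper_width: 0.996
grasp_force: 0.0
```

```bash
python3 - <<'E'
from seg import *
c=look("wrist"); cv2.imwrite("pics/w11.png",c["color"][:,:,::-1]); find(c,["house_grey_mid"])
a=.225; C=np.array([.570,-.0365]); X=np.array([math.sin(a),-math.cos(a)]); Y=np.array([math.cos(a),math.sin(a)])
# edges along the closing direction: profile of the image at eave height, at the row of the house middle
im=cv2.cvtColor(c["color"],cv2.COLOR_RGB2HSV)
for off in (-.028,-.02,-.01):
    prof=[]
    for s in np.arange(-.055,.056,.005):
        u=world2pix(c,[*(C+X*s+Y*off),.300]).astype(int); prof.append(tuple(int(v) for v in im[u[1],u[0]]))
    print(off,prof)
plan((.570,-.0365,.268,1.796,1))
E
```

```text
house_grey_mid [(0.77, [0.5642, -0.0387, 0.3138])]
-0.028 [(29, 57, 182), (27, 62, 182), (26, 63, 182), (23, 73, 171), (18, 95, 142), (23, 34, 89), (23, 33, 92), (23, 32, 96), (19, 30, 92), (18, 32, 95), (19, 40, 70), (20, 43, 72), (20, 43, 71), (16, 48, 69), (16, 47, 70), (18, 56, 68), (14, 55, 69), (15, 60, 68), (16, 100, 146), (16, 100, 146), (17, 102, 145), (16, 98, 143), (17, 100, 143)]
-0.02 [(29, 53, 182), (29, 49, 182), (29, 45, 182), (26, 49, 176), (17, 91, 145), (26, 52, 69), (23, 44, 70), (23, 45, 68), (20, 48, 64), (21, 39, 66), (16, 40, 70), (20, 44, 69), (18, 36, 70), (18, 44, 70), (18, 44, 70), (16, 48, 69), (16, 50, 66), (17, 54, 66), (16, 102, 143), (17, 99, 139), (16, 102, 138), (17, 103, 136), (17, 101, 136)]
-0.01 [(29, 56, 181), (29, 57, 182), (29, 55, 181), (29, 54, 181), (28, 58, 166), (25, 46, 67), (25, 45, 68), (25, 41, 69), (21, 39, 66), (19, 41, 69), (19, 41, 69), (16, 41, 69), (16, 41, 68), (16, 42, 67), (18, 47, 65), (19, 45, 63), (14, 54, 61), (17, 58, 62), (17, 102, 143), (17, 99, 149), (16, 100, 151), (17, 99, 152), (16, 98, 153)]
  -> [ 0.57  -0.036  0.268  1.796] shift [0.007, 0.006, 0.566] turn 0.0 rows>= 3
```

Call:
apply_moves:
  deltas:
    - [0,[0.007,0.006,0.12],0]
    - [0,[0.007,0.006,0.24],0]
    - [0,[0.007,0.006,0.36],0]
    - [0,[0.007,0.006,0.47],0]
    - [0,[0.007,0.006,0.555],0]
    - [0,[0.007,0.006,0.555],0]
    - [0.55,[0.007,0.006,0.555],0]
    - [0.55,[0.007,0.006,0.555],0]
    - [0.55,[0.007,0.006,0.555],0]
    - [0.55,[0.007,0.006,0.555],0]
    - [0.55,[0.007,0.006,0.555],0]

```text
t: 26.2
eef_pos: [0.5702, -0.0368, 0.2704]
tool_rot: [0.002, -0.113, 0.994, -0.0]
contact_force: [-0.7, 0.1, 6.1]
gripper_width: 0.647
grasp_force: 33.9
```

Call:
apply_moves:
  deltas:
    - [0.55,[0,0,-0.05],0]
    - [0.55,[0,0,-0.2],0]
    - [0.55,[0,0,-0.4],0]
    - [0.55,[0,0,-0.6],0]
    - [0.55,[0,0,-0.6],0]
    - [0.55,[0,0,-0.6],0]

```text
t: 26.8
eef_pos: [0.5692, -0.0369, 0.3898]
tool_rot: [0.001, -0.113, 0.994, 0.0]
contact_force: [-0.1, 0.4, -0.9]
gripper_width: 0.651
grasp_force: 33.2
```

```bash
python3 - <<'E'
from h import *
o=bot.get_obs(); print(o["gripper_width"],o["grasp_force"],o["eef_pos"])
plan((.447,-.0135,.40,0,1),(.447,-.0135,.276,0,1))
E
```

```text
0.6510472774588928 33.24058413505554 [ 0.56921521 -0.03685467  0.38978916]
  -> [ 0.447 -0.014  0.4    0.   ] shift [0.569, 0.251, -0.052] turn 0.2859 rows>= 12 
  -> [ 0.447 -0.014  0.276  0.   ] shift [-0.0, -0.001, 0.62] turn -0.0 rows>= 3
```

Call:
apply_moves:
  deltas:
    - [0.55,[0.05,0.02,-0.05],0.0235]
    - [0.55,[0.1,0.04,-0.05],0.047]
    - [0.55,[0.15,0.06,-0.05],0.0705]
    - [0.55,[0.2,0.08,-0.05],0.094]
    - [0.55,[0.25,0.11,-0.05],0.1175]
    - [0.55,[0.3,0.13,-0.05],0.141]
    - [0.55,[0.35,0.15,-0.05],0.1645]
    - [0.55,[0.4,0.17,-0.05],0.188]
    - [0.55,[0.45,0.2,-0.05],0.2115]
    - [0.55,[0.5,0.22,-0.05],0.235]
    - [0.55,[0.55,0.24,-0.05],0.2585]
    - [0.55,[0.569,0.251,-0.05],0.282]

```text
t: 28.0
eef_pos: [0.4451, -0.0133, 0.3972]
tool_rot: [-0.001, 0.7, 0.714, -0.001]
contact_force: [-0.2, -0.3, -0.8]
gripper_width: 0.653
grasp_force: 33.1
```

Call:
apply_moves:
  deltas:
    - [0.55,[0,0,0],0.0039]
    - [0.55,[0,0,0],0.0039]
    - [0.55,[0,0,0],0.0039]

```text
t: 28.3
eef_pos: [0.4469, -0.0134, 0.3981]
tool_rot: [-0.0, 0.706, 0.708, -0.001]
contact_force: [-0.0, -0.1, -1.1]
gripper_width: 0.65
grasp_force: 33.1
```

```bash
cat > edge.py <<'E'
from seg import *
def prof(c,a,b,n):
    """HSV samples along a world line a->b"""
    im=cv2.cvtColor(c["color"],cv2.COLOR_RGB2HSV).astype(np.float32); a=np.array(a);b=np.array(b)
    uv=np.float32([world2pix(c,a+(b-a)*t) for t in np.linspace(0,1,n)])
    return cv2.remap(im,uv[None,:,0],uv[None,:,1],cv2.INTER_LINEAR)[0].astype(int)
E
python3 - <<'E'
from edge import *
c=look("wrist"); cv2.imwrite("pics/w12.png",c["color"][:,:,::-1])
p,M=pose(); print(p,yaw(M),bot.get_obs()["gripper_width"])
zs=p[2]-.0204+.003
print("slab front along y from y+20 to y+45 (house-centre expected +34):"); 
for off in (-.02,.02): print([tuple(v) for v in prof(c,[p[0]+off,p[1]+.026,zs],[p[0]+off,p[1]+.042,zs],17)])
print("slab x edges:",[tuple(v) for v in prof(c,[p[0]-.038,p[1]+.0335,zs],[p[0]-.026,p[1]+.0335,zs],13)],[tuple(v) for v in prof(c,[p[0]+.026,p[1]+.0335,zs],[p[0]+.038,p[1]+.0335,zs],13)])
E
```

```text
[ 0.44695753 -0.01338689  0.39829251] 0.002228080655349207 0.652238004670732
slab front along y from y+20 to y+45 (house-centre expected +34):
[(np.int64(21), np.int64(60), np.int64(84)), (np.int64(21), np.int64(62), np.int64(82)), (np.int64(20), np.int64(42), np.int64(123)), (np.int64(20), np.int64(32), np.int64(160)), (np.int64(20), np.int64(33), np.int64(159)), (np.int64(20), np.int64(34), np.int64(160)), (np.int64(20), np.int64(36), np.int64(135)), (np.int64(52), np.int64(11), np.int64(97)), (np.int64(71), np.int64(11), np.int64(107)), (np.int64(66), np.int64(12), np.int64(108)), (np.int64(66), np.int64(12), np.int64(108)), (np.int64(70), np.int64(12), np.int64(112)), (np.int64(83), np.int64(9), np.int64(158)), (np.int64(86), np.int64(11), np.int64(163)), (np.int64(84), np.int64(11), np.int64(163)), (np.int64(86), np.int64(11), np.int64(162)), (np.int64(85), np.int64(9), np.int64(162))]
[(np.int64(23), np.int64(54), np.int64(78)), (np.int64(23), np.int64(59), np.int64(84)), (np.int64(21), np.int64(42), np.int64(121)), (np.int64(20), np.int64(31), np.int64(166)), (np.int64(20), np
[... 1045 characters left out ...]
4(73), np.int64(126)), (np.int64(75), np.int64(102), np.int64(133)), (np.int64(74), np.int64(100), np.int64(133))] [(np.int64(74), np.int64(99), np.int64(131)), (np.int64(64), np.int64(74), np.int64(128)), (np.int64(29), np.int64(43), np.int64(180)), (np.int64(29), np.int64(44), np.int64(187)), (np.int64(29), np.int64(46), np.int64(188)), (np.int64(29), np.int64(46), np.int64(191)), (np.int64(29), np.int64(48), np.int64(191)), (np.int64(30), np.int64(48), np.int64(191)), (np.int64(29), np.int64(46), np.int64(191)), (np.int64(29), np.int64(45), np.int64(191)), (np.int64(29), np.int64(41), np.int64(191)), (np.int64(29), np.int64(37), np.int64(191)), (np.int64(29), np.int64(36), np.int64(191))]
```

```bash
python3 - <<'E'
from edge import *
c=look("wrist"); p,M=pose()
for x in (.425,.47):
    P=prof(c,[x,.020,.256],[x,.050,.256],31); print(x,[(i,int(v[0]),int(v[1]),int(v[2])) for i,v in enumerate(P)])
P=prof(c,[.39,.07,.256],[.412,.07,.256],23); print("x lo",[(i,int(v[0]),int(v[1]),int(v[2])) for i,v in enumerate(P)])
P=prof(c,[.482,.07,.256],[.504,.07,.256],23); print("x hi",[(i,int(v[0]),int(v[1]),int(v[2])) for i,v in enumerate(P)])
E
```

```text
0.425 [(0, 84, 13, 166), (1, 86, 11, 166), (2, 85, 12, 166), (3, 86, 11, 166), (4, 83, 11, 167), (5, 89, 11, 166), (6, 90, 11, 166), (7, 86, 11, 166), (8, 86, 10, 166), (9, 90, 7, 172), (10, 112, 2, 185), (11, 89, 8, 173), (12, 75, 60, 144), (13, 76, 102, 134), (14, 76, 99, 134), (15, 76, 100, 134), (16, 75, 99, 134), (17, 75, 99, 134), (18, 76, 101, 134), (19, 75, 106, 130), (20, 74, 48, 129), (21, 125, 1, 179), (22, 111, 3, 186), (23, 87, 8, 172), (24, 86, 11, 169), (25, 86, 11, 170), (26, 86, 11, 170), (27, 86, 11, 171), (28, 86, 11, 171), (29, 89, 10, 171), (30, 88, 10, 172)]
0.47 [(0, 90, 11, 166), (1, 90, 11, 167), (2, 90, 11, 168), (3, 87, 11, 168), (4, 86, 13, 168), (5, 87, 12, 168), (6, 88, 12, 168), (7, 86, 12, 168), (8, 84, 13, 169), (9, 90, 10, 173), (10, 110, 4, 185), (11, 120, 1, 178), (12, 75, 49, 148), (13, 76, 98, 136), (14, 76, 102, 136), (15, 77, 101, 136), (16, 76, 99, 136), (17, 76, 99, 135), (18, 76, 100, 135), (19, 76, 103, 132), (20, 75, 57, 129), (21, 124, 3, 178), (22, 118, 3, 188), (23, 90, 8, 175), (24, 89, 12, 171), (25, 89, 12, 172), (26, 89, 12, 172), (
[... 238 characters left out ...]
25), (9, 73, 95, 133), (10, 73, 92, 134), (11, 73, 93, 134), (12, 73, 93, 134), (13, 73, 93, 134), (14, 74, 93, 134), (15, 74, 94, 134), (16, 74, 98, 132), (17, 74, 50, 146), (18, 92, 5, 179), (19, 101, 3, 185), (20, 89, 7, 174), (21, 86, 10, 170), (22, 84, 10, 170)]
x hi [(0, 86, 10, 171), (1, 86, 10, 173), (2, 105, 3, 184), (3, 100, 3, 182), (4, 75, 35, 154), (5, 75, 93, 137), (6, 75, 98, 137), (7, 75, 98, 138), (8, 76, 96, 138), (9, 76, 96, 138), (10, 75, 94, 138), (11, 75, 94, 138), (12, 75, 95, 138), (13, 75, 94, 130), (14, 50, 52, 142), (15, 28, 54, 183), (16, 28, 54, 192), (17, 29, 51, 191), (18, 29, 48, 191), (19, 29, 45, 191), (20, 29, 43, 191), (21, 29, 43, 191), (22, 29, 43, 191)]
```

Call:
apply_moves:
  deltas:
    - [0.55,[0.015,-0.002,0.15],0]
    - [0.55,[0.015,-0.002,0.3],0]
    - [0.55,[0.015,-0.002,0.43],0]
    - [0.55,[0.015,-0.002,0.52],0]
    - [0.55,[0.015,-0.002,0.57],0]
    - [0.55,[0.015,-0.002,0.595],0]
    - [0.55,[0.015,-0.002,0.595],0]
    - [0.55,[0.015,-0.002,0.595],0]

```text
t: 29.2
eef_pos: [0.4471, -0.0103, 0.2805]
tool_rot: [0.0, 0.707, 0.707, 0.001]
contact_force: [0.3, -0.6, -0.8]
gripper_width: 0.649
grasp_force: 33.2
```

```bash
python3 - <<'E'
from edge import *
c=look("wrist","w13.png"); p,M=pose(); print(p,yaw(M),bot.get_obs()["grasp_force"],bot.get_obs()["contact_force"])
for x in (.430,.464):
    P=prof(c,[x,p[1]+.024,.2585],[x,p[1]+.064,.2585],41); print(x,[(int(v[0]),int(v[1]),int(v[2])) for i,v in enumerate(P)])
E
```

```text
[ 0.44717035 -0.01026658  0.28059753] 0.0002935607434991901 33.17564249038696 [-0.71586804 -0.24440473 -1.46786234]
0.43 [(19, 53, 74), (21, 51, 73), (23, 50, 72), (20, 39, 113), (20, 32, 144), (21, 33, 144), (20, 33, 145), (20, 32, 124), (65, 15, 91), (84, 15, 142), (91, 14, 145), (88, 14, 146), (88, 12, 147), (88, 12, 147), (90, 11, 147), (91, 12, 148), (102, 7, 162), (130, 3, 178), (83, 10, 137), (76, 109, 116), (77, 105, 118), (77, 104, 118), (77, 103, 119), (77, 103, 119), (77, 102, 119), (77, 103, 118), (76, 103, 106), (108, 13, 141), (126, 3, 178), (92, 7, 159), (94, 12, 151), (92, 12, 152), (91, 12, 154), (93, 12, 154), (93, 11, 155), (90, 11, 155), (93, 12, 156), (87, 13, 156), (86, 13, 156), (87, 14, 155), (90, 12, 155)]
0.464 [(20, 52, 74), (23, 48, 74), (23, 49, 73), (19, 39, 119), (19, 32, 151), (20, 32, 150), (21, 32, 151), (21, 34, 128), (69, 16, 93), (87, 13, 145), (88, 12, 147), (88, 12, 147), (88, 11, 147), (87, 12, 147), (92, 14, 148), (87, 13, 147), (89, 7, 158), (121, 3, 178), (89, 9, 135), (77, 107, 116), (77, 104, 118), (77, 104, 119), (77, 104, 119), (77, 104, 119), (77, 103, 120), (77, 103, 120), (77, 102, 107), (95, 15, 136), (128, 4, 179), (97, 7, 153), (90, 13, 153), (88, 12, 153), (87, 12, 153), (89, 12, 153), (86, 14, 154), (88, 12, 154), (93, 13, 154), (93, 13, 155), (90, 12, 155), (90, 11, 156), (89, 13, 157)]
```

Call:
apply_moves:
  deltas:
    - [0.55,[0.004,-0.002,0.01],0]
    - [0.55,[0.004,-0.002,0.02],0]
    - [0.55,[0.004,-0.002,0.022],0]
    - [0.55,[0.004,-0.002,0.022],0]
    - [0,[0.004,-0.002,0.022],0]
    - [0,[0.004,-0.002,0.022],0]
    - [0,[0.004,-0.002,0.022],0]
    - [0,[0.004,-0.002,0.022],0]
    - [0,[0.004,-0.002,-0.08],0]
    - [0,[0.004,-0.002,-0.3],0]
    - [0,[0.004,-0.002,-0.55],0]
    - [0,[0.004,-0.002,-0.8],0]

```text
t: 30.45
eef_pos: [0.4455, -0.0097, 0.4414]
tool_rot: [-0.0, 0.707, 0.707, -0.0]
contact_force: [1.3, 0.6, -1.4]
gripper_width: 1.003
grasp_force: 0.0
```

```bash
python3 - <<'E'
from edge import *
plan((.447,-.03,.44,.6,1),(.447,-.13,.45,1.571,1))
for n in ("wrist","top","scene"): find(look(n),["house_green_mid","house_grey_mid","rubber_mid"])
E
```

```text
-> [ 0.447 -0.03   0.44   0.6  ] shift [-0.101, 0.007, 0.007] turn -0.0955 rows>= 5 
  -> [ 0.447 -0.13   0.45   1.571] shift [-0.413, -0.282, -0.05] turn -0.1545 rows>= 7 
house_green_mid [(0.91, [0.4479, 0.1546, 0.2789])]
house_grey_mid []
rubber_mid []
house_green_mid [(0.56, [0.4445, 0.1757, 0.3])]
house_grey_mid [(0.54, [0.4347, 0.0191, 0.3186])]
rubber_mid [(0.64, [0.4429, 0.3084, 0.2733])]
house_green_mid [(0.75, [0.4107, -0.2948, 0.2981]), (0.24, [0.4157, -0.2051, 0.2908])]
house_grey_mid [(0.64, [0.4202, -0.0184, 0.3034])]
rubber_mid [(0.59, [0.4499, 0.2893, 0.273]), (0.47, [0.4291, 0.1656, 0.2926])]
```

```bash
python3 - <<'E'
from edge import *
plan((.47,-.13,.44,-.3,1),(.4908,-.245,.39,-.605,1),(.4908,-.245,.297,-.605,1))
E
```

```text
-> [ 0.47 -0.13  0.44 -0.3 ] shift [-0.602, 0.121, -0.005] turn 0.0478 rows>= 3 
  -> [ 0.491 -0.245  0.39  -0.605] shift [-0.518, 0.27, 0.25] turn 0.0485 rows>= 3 
  -> [ 0.491 -0.245  0.297 -0.605] shift [0.001, 0.0, 0.465] turn -0.0 rows>= 2
```

Call:
apply_moves:
  deltas:
    - [0.53,[-0.2,0.04,0],0.016]
    - [0.53,[-0.4,0.08,0],0.032]
    - [0.53,[-0.6,0.12,0],0.048]
    - [0.53,[-0.6,0.12,0],0.048]
    - [0.53,[-0.6,0.12,0],0.048]

```text
t: 31.55
eef_pos: [0.47, -0.1301, 0.4393]
tool_rot: [-0.0, 0.806, 0.592, -0.0]
contact_force: [-0.1, 0.6, 0.8]
gripper_width: 0.468
grasp_force: 0.0
```

Call:
apply_moves:
  deltas:
    - [0.53,[-0.2,0.1,0.1],0.02]
    - [0.53,[-0.4,0.2,0.2],0.04]
    - [0.53,[-0.518,0.27,0.25],0.0485]
    - [0.53,[-0.518,0.27,0.25],0.0485]
    - [0.53,[-0.518,0.27,0.25],0.0485]
    - [0.53,[-0.518,0.27,0.25],0.0485]

```text
t: 32.15
eef_pos: [0.4916, -0.2424, 0.3899]
tool_rot: [-0.0, 0.885, 0.466, 0.0]
contact_force: [0.7, 0.3, -0.2]
gripper_width: 0.47
grasp_force: 0.0
```

```bash
python3 - <<'E'
from edge import *
c=look("wrist"); cv2.imwrite("pics/w14.png",c["color"][:,:,::-1]); p,M=pose(); print(p,yaw(M),bot.get_obs()["q"][6])
find(c,["dial_grip","dial_dot_orange","key_dot_green"])
# colour dots on the panel plane: centroids
im=ortho(c,.36,.58,-.36,-.13,.285,3000,None); h=cv2.cvtColor(im,cv2.COLOR_RGB2HSV)
for n,lo,hi in (("orange",(10,140,90),(22,255,255)),("blue",(100,110,60),(125,255,255)),("green",(60,120,60),(85,255,255)),("yellow",(24,140,80),(34,255,255)),("red",(0,150,50),(6,255,255))):
    k,l,st,ce=cv2.connectedComponentsWithStats(cv2.inRange(h,lo,hi))
    print(n,[(int(st[i,4]),round(.58-ce[i,1]/3000,4),round(-.13-ce[i,0]/3000,4)) for i in range(1,k) if st[i,4]>300])
plan((.4908,-.245,.297,-.605,1))
find(look("top"),["house_grey_mid","house_green_mid"]); find(look("scene"),["house_grey_mid","house_green_mid"])
E
```

```text
[ 0.49157281 -0.24252015  0.39007381] -0.6023292221746066 -0.1428005008975744
dial_grip [(0.98, [0.495, -0.2407, 0.2942])]
dial_dot_orange [(0.67, [0.5341, -0.2273, 0.2864]), (0.66, [0.433, -0.2915, 0.2978])]
key_dot_green [(0.49, [0.4498, -0.2499, 0.2858])]
orange [(931, np.float64(0.5313), np.float64(-0.2293))]
blue [(980, np.float64(0.5331), np.float64(-0.2555))]
green [(881, np.float64(0.4479), np.float64(-0.2482))]
yellow [(1000, np.float64(0.4509), np.float64(-0.2944))]
red [(6991, np.float64(0.4181), np.float64(-0.2039))]
  -> [ 0.491 -0.245  0.297 -0.605] shift [-0.009, 0.003, 0.466] turn 0.0002 rows>= 2 
house_grey_mid [(0.63, [0.4425, -0.0107, 0.3195])]
house_green_mid [(0.74, [0.4469, 0.1768, 0.2993]), (0.29, [0.4596, 0.4111, 0.2716])]
house_grey_mid [(0.95, [0.4205, -0.0214, 0.3019])]
house_green_mid [(0.85, [0.4307, 0.1666, 0.2903])]
```

Call:
apply_moves:
  deltas:
    - [0.53,[-0.009,0.001,0.15],0]
    - [0.53,[-0.009,0.001,0.3],0]
    - [0.53,[-0.009,0.001,0.4],0]
    - [0.53,[-0.009,0.001,0.46],0]
    - [0.53,[-0.009,0.001,0.46],0]
    - [0.95,[-0.009,0.001,0.46],0]
    - [0.95,[-0.009,0.001,0.46],0]
    - [0.95,[-0.009,0.001,0.46],0]
    - [0.95,[-0.009,0.001,0.46],0]
    - [0.95,[-0.009,0.001,0.46],0]
  squeeze: 40

```text
t: 33.65
eef_pos: [0.49, -0.2461, 0.2991]
tool_rot: [-0.0, 0.886, 0.464, 0.001]
contact_force: [-4.4, 2.6, 5.4]
gripper_width: 0.157
grasp_force: 39.9
```

```bash
python3 - <<'E'
from edge import *
o=bot.get_obs(); print(o["eef_pos"],yaw(pose()[1]),o["gripper_width"],o["grasp_force"],o["contact_force"],o["torque"])
plan((.4903,-.245,.297,-1.205,1))
E
```

```text
[ 0.49002887 -0.2460708   0.29906213] -0.6061742838423613 0.15745366982288322 39.85721826553345 [-4.38580145  2.60486057  5.36552425] [ 0.44991288  0.79217201 -0.03258977]
  -> [ 0.49  -0.245  0.297 -1.205] shift [0.005, -0.002, 0.01] turn 0.0953 rows>= 4
```

Call:
apply_moves:
  deltas:
    - [0.95,[0,0,0],0.016]
    - [0.95,[0,0,0],0.032]
    - [0.95,[0,0,0],0.048]
    - [0.95,[0,0,0],0.064]
    - [0.95,[0,0,0],0.08]
    - [0.95,[0,0,0],0.097]
    - [0.95,[0,0,0],0.097]
    - [0.95,[0,0,0],0.097]
    - [0.53,[0,0,0],0.097]
    - [0.53,[0,0,0],0.097]
    - [0.53,[0,0,0],0.097]

```text
t: 34.75
eef_pos: [0.4904, -0.2463, 0.298]
tool_rot: [0.0, 0.984, 0.177, 0.0]
contact_force: [0.2, -0.1, -0.3]
gripper_width: 0.473
grasp_force: 0.0
```

Call:
apply_moves:
  deltas:
    - [0.53,[0,0,-0.1],0]
    - [0.53,[0,0,-0.25],0]
    - [0.53,[0,0,-0.45],0]
    - [0.53,[0,0,-0.65],0]
    - [0.53,[0,0,-0.65],0]

```text
t: 35.25
eef_pos: [0.492, -0.2478, 0.4332]
tool_rot: [0.002, 0.984, 0.176, 0.004]
contact_force: [-0.1, 0.1, -0.1]
gripper_width: 0.468
grasp_force: 0.0
```

```bash
cat > dial.py <<'E'
from edge import *
def dial(c):
    """white pointer line on the bar top (z=.324): azimuth; plus lightness on the keys row"""
    im=ortho(c,.44,.54,-.295,-.195,.324,4000,None); h=cv2.cvtColor(im,cv2.COLOR_RGB2HSV)
    C=np.array([(.54-.4903)*4000,(-.195+.245)*4000])[::-1]
    yy,xx=np.mgrid[:im.shape[0],:im.shape[1]]; r=np.hypot(xx-C[0],yy-C[1])
    m=cv2.morphologyEx(((h[...,2]>105)&(h[...,1]<60)&(r<95)).astype(np.uint8),cv2.MORPH_OPEN,np.ones((3,3)))
    k,l,st,ce=cv2.connectedComponentsWithStats(m)
    for i in range(1,k):
        if st[i,4]>150:
            ys,xs=np.nonzero(l==i); vx,vy,x0,y0=cv2.fitLine(np.float32(np.c_[xs,ys]),cv2.DIST_L2,0,.01,.01).ravel()
            a=math.atan2(-vx,-vy); print("blob",int(st[i,4]),"centroid az",round(math.atan2(-(ce[i,0]-C[0]),-(ce[i,1]-C[1])),3),"r mm",round(np.hypot(*(ce[i]-C))/4,1),"line az mod pi",round((a+math.pi/2)%math.pi-math.pi/2,3))
E
python3 - <<'E'
from dial import *
print(pose()[0],yaw(pose()[1])); c=look("wrist"); cv2.imwrite("pics/w15.png",c["color"][:,:,::-1]); dial(c); find(c,["dial_pointer"]); dial(look("top"))
E
```

```text
[ 0.49204293 -0.24779294  0.43317562] -1.2161662861431808
blob 1388 centroid az 0.374 r mm 11.7 line az mod pi 0.351
blob 1317 centroid az -2.06 r mm 21.0 line az mod pi -0.503
blob 1306 centroid az 2.737 r mm 21.0 line az mod pi 1.202
dial_pointer [(0.93, [0.4942, -0.2436, 0.2914])]
blob 3655 centroid az -0.177 r mm 16.3 line az mod pi -1.31
blob 261 centroid az -1.747 r mm 22.7 line az mod pi -0.147
```

```bash
python3 - <<'E'
from edge import *
plan((.4236,-.2499,.32,-1.505,1),(.4236,-.2499,.2895,-1.505,1),(.4236,-.2499,.33,-1.505,1),(.4205,-.204,.33,-1.505,1),(.4205,-.204,.2895,-1.505,1))
E
```

```text
-> [ 0.424 -0.25   0.32  -1.505] shift [-0.318, -0.097, 0.536] turn 0.0461 rows>= 3 
  -> [ 0.424 -0.25   0.29  -1.505] shift [0.0, 0.0, 0.152] turn -0.0 rows>= 1 
  -> [ 0.424 -0.25   0.33  -1.505] shift [-0.0, -0.0, -0.202] turn -0.0 rows>= 1 
  -> [ 0.42  -0.204  0.33  -1.505] shift [-0.0, -0.23, 0.0] turn -0.0 rows>= 1 
  -> [ 0.42  -0.204  0.29  -1.505] shift [0.0, 0.0, 0.202] turn -0.0 rows>= 1
```

Call:
apply_moves:
  deltas:
    - [1,[-0.15,-0.05,0.1],0.02]
    - [1,[-0.318,-0.097,0.2],0.046]
    - [1,[-0.318,-0.097,0.35],0.046]
    - [1,[-0.318,-0.097,0.48],0.046]
    - [1,[-0.318,-0.097,0.53],0.046]
    - [1,[-0.318,-0.097,0.53],0.046]
    - [1,[-0.318,-0.097,0.53],0.046]
    - [1,[-0.318,-0.097,0.53],0.046]
  squeeze: 20

```text
t: 36.2
eef_pos: [0.4244, -0.2504, 0.3227]
tool_rot: [0.0, 0.999, 0.033, 0.001]
contact_force: [-0.1, 0.3, -0.2]
gripper_width: -0.001
grasp_force: 0.0
```

```bash
python3 - <<'E'
from edge import *
plan((.4236,-.2499,.2895,-1.505,1)); print(bot.get_obs()["gripper_width"])
E
```

```text
-> [ 0.424 -0.25   0.29  -1.505] shift [-0.004, -0.003, 0.166] turn 0.0001 rows>= 1 
-0.0006361419399941176
```

Call:
apply_moves:
  deltas:
    - [1,[-0.004,0,0.08],0]
    - [1,[-0.004,0,0.11],0]
    - [1,[-0.004,0,0.13],0]
    - [1,[-0.004,0,0.15],0]
    - [1,[-0.004,0,0.165],0]
    - [1,[-0.004,0,0.165],0]
    - [1,[-0.004,0,0.165],0]

```text
t: 36.9
eef_pos: [0.4233, -0.2503, 0.2909]
tool_rot: [-0.001, 0.999, 0.033, 0.001]
contact_force: [-6.8, 5.1, 21.0]
gripper_width: 0.001
grasp_force: 10.4
```

Call:
apply_moves:
  deltas:
    - [1,[0,0,-0.1],0]
    - [1,[0,0,-0.25],0]
    - [1,[0,0,-0.45],0]
    - [1,[0,0,-0.65],0]
    - [1,[0,0,-0.65],0]

```text
t: 37.4
eef_pos: [0.4251, -0.2516, 0.4238]
tool_rot: [0.001, 0.999, 0.033, 0.005]
contact_force: [-0.3, -0.7, -0.1]
gripper_width: 0.002
grasp_force: 0.0
```

```bash
cat > keys.py <<'E'
from edge import *
def keys(c):
    """matches each key top's near (front, panel -x) edge along panel x, printed as brightness profile"""
    for n,y0,x0 in (("red",-.204,.4205),("a",-.2499,.4236),("b",-.2958,.4266)):
        best=prof(c,[x0-.024,y0-.0016,.295],[x0+.024,y0+.0016,.295],49); print(n,[int(v[2]) for v in best])
E
python3 - <<'E'
from keys import *
print(pose()[0]); c=look("wrist"); cv2.imwrite("pics/w16.png",c["color"][:,:,::-1]); keys(c)
plan((.4205,-.204,.32,-1.505,1))
E
```

```text
[ 0.4250895  -0.25158753  0.42382263]
red [129, 168, 190, 190, 190, 190, 191, 188, 168, 179, 192, 194, 194, 194, 194, 194, 194, 194, 194, 194, 194, 194, 194, 194, 194, 194, 194, 193, 193, 194, 194, 194, 193, 194, 194, 194, 195, 179, 134, 100, 92, 88, 91, 135, 184, 192, 191, 191, 191]
a [139, 174, 174, 153, 144, 143, 144, 146, 127, 82, 81, 135, 162, 167, 167, 157, 124, 107, 106, 107, 108, 108, 108, 108, 108, 108, 107, 117, 154, 165, 166, 165, 165, 174, 188, 190, 190, 190, 190, 174, 123, 85, 83, 113, 161, 181, 183, 183, 184]
b [95, 122, 142, 144, 144, 142, 141, 141, 141, 148, 161, 167, 167, 152, 120, 105, 106, 106, 106, 106, 107, 107, 107, 107, 107, 107, 108, 108, 108, 108, 107, 112, 142, 166, 170, 170, 164, 152, 125, 102, 91, 70, 62, 94, 144, 158, 158, 159, 159]
  -> [ 0.42  -0.204  0.32  -1.505] shift [-0.006, -0.236, 0.505] turn 0.0001 rows>= 3
```

Call:
apply_moves:
  deltas:
    - [1,[-0.006,-0.236,0],0]
    - [1,[-0.006,-0.236,0.15],0]
    - [1,[-0.006,-0.236,0.35],0]
    - [1,[-0.006,-0.236,0.5],0]
    - [1,[-0.006,-0.236,0.57],0]
    - [1,[-0.006,-0.236,0.61],0]
    - [1,[-0.006,-0.236,0.64],0]
    - [1,[-0.006,-0.236,0.657],0]
    - [1,[-0.006,-0.236,0.657],0]
    - [1,[-0.006,-0.236,0.657],0]

```text
t: 38.45
eef_pos: [0.4182, -0.203, 0.2907]
tool_rot: [-0.002, 0.999, 0.033, -0.0]
contact_force: [-17.8, 6.8, 38.2]
gripper_width: -0.001
grasp_force: 19.3
```

Call:
apply_moves:
  deltas:
    - [1,[0,0,-0.1],0]
    - [1,[0,0,-0.25],0]
    - [1,[0,0,-0.45],0]
    - [0.53,[0,0,-0.6],0]
    - [0.53,[0,0,-0.6],0]
    - [0.53,[0,0,-0.6],0]

```text
t: 39.05
eef_pos: [0.4189, -0.2032, 0.4076]
tool_rot: [-0.0, 0.999, 0.033, 0.001]
contact_force: [0.1, 0.3, -0.8]
gripper_width: 0.47
grasp_force: 0.0
```

```bash
python3 - <<'E'
from keys import *
from dial import dial
print(pose()[0]); c=look("wrist"); cv2.imwrite("pics/w17.png",c["color"][:,:,::-1]); keys(c); dial(c)
plan((.4903,-.2455,.40,-1.205,1),(.4903,-.2455,.297,-1.205,1))
E
```

```text
[ 0.41893774 -0.20318286  0.4076361 ]
red [102, 116, 135, 136, 135, 136, 137, 137, 122, 78, 74, 110, 134, 138, 138, 137, 131, 130, 131, 131, 131, 131, 131, 131, 132, 131, 132, 130, 130, 157, 184, 187, 187, 187, 187, 187, 187, 187, 182, 151, 101, 79, 75, 133, 182, 185, 184, 184, 185]
a [87, 116, 134, 137, 136, 136, 136, 136, 132, 144, 156, 159, 160, 143, 106, 97, 99, 99, 99, 99, 99, 100, 100, 100, 100, 100, 101, 100, 101, 101, 99, 114, 149, 162, 162, 161, 156, 143, 112, 92, 81, 58, 55, 99, 124, 115, 113, 114, 114]
b [84, 113, 133, 138, 137, 135, 134, 134, 132, 143, 156, 159, 159, 142, 108, 98, 99, 99, 100, 100, 100, 100, 100, 100, 101, 100, 101, 100, 111, 128, 128, 144, 164, 182, 184, 183, 184, 179, 145, 103, 89, 71, 66, 106, 166, 183, 183, 183, 183]
blob 3414 centroid az -1.374 r mm 17.6 line az mod pi 0.215
blob 1334 centroid az 0.357 r mm 11.6 line az mod pi 0.354
  -> [ 0.49  -0.246  0.4   -1.205] shift [0.344, 0.236, 0.034] turn -0.0477 rows>= 2 
  -> [ 0.49  -0.246  0.297 -1.205] shift [0.0, 0.0, 0.515] turn 0.0 rows>= 3
```

Red is down again, both white keys are up, and the dial is on orange. Next I'll turn it to blue.

Call:
apply_moves:
  deltas:
    - [0.53,[0.17,0.12,0],-0.024]
    - [0.53,[0.344,0.236,0.03],-0.0477]
    - [0.53,[0.344,0.236,0.15],-0.0477]
    - [0.53,[0.344,0.236,0.3],-0.0477]
    - [0.53,[0.344,0.236,0.42],-0.0477]
    - [0.53,[0.344,0.236,0.5],-0.0477]
    - [0.53,[0.344,0.236,0.543],-0.0477]
    - [0.53,[0.344,0.236,0.543],-0.0477]
  squeeze: 40

```text
t: 39.9
eef_pos: [0.4893, -0.2452, 0.297]
tool_rot: [-0.001, 0.983, 0.182, -0.002]
contact_force: [1.2, -0.2, 0.4]
gripper_width: 0.473
grasp_force: 0.0
```

Call:
apply_moves:
  deltas:
    - [0.95,[0,0,0],0]
    - [0.95,[0,0,0],0]
    - [0.95,[0,0,0],0]
    - [0.95,[0,0,0],0]
    - [0.95,[0,0,0],0]

```text
t: 40.4
eef_pos: [0.4903, -0.2449, 0.2996]
tool_rot: [-0.001, 0.983, 0.182, 0.0]
contact_force: [-3.5, 3.3, 4.4]
gripper_width: 0.16
grasp_force: 39.7
```

```bash
python3 - <<'E'
from h import *
o=bot.get_obs(); print(o["eef_pos"],yaw(pose()[1]),o["gripper_width"],o["grasp_force"],o["contact_force"],o["q"][6])
E
```

```text
[ 0.49031172 -0.24494473  0.29963194] -1.204371592959514 0.1596093882280387 39.682137966156006 [-3.50585035  3.29506161  4.40351243] -0.6310093142989145
```

Call:
apply_moves:
  deltas:
    - [0.95,[0,0,0],0.016]
    - [0.95,[0,0,0],0.032]
    - [0.95,[0,0,0],0.048]
    - [0.95,[0,0,0],0.064]
    - [0.95,[0,0,0],0.08]
    - [0.95,[0,0,0],0.097]
    - [0.95,[0,0,0],0.097]
    - [0.95,[0,0,0],0.097]
    - [0.53,[0,0,0],0.097]
    - [0.53,[0,0,0],0.097]
    - [0.53,[0,0,0],0.097]

```text
t: 41.5
eef_pos: [0.4906, -0.2459, 0.299]
tool_rot: [0.0, 0.993, -0.122, 0.0]
contact_force: [0.1, -0.3, -0.6]
gripper_width: 0.47
grasp_force: 0.0
```

Call:
apply_moves:
  deltas:
    - [0.53,[0,0,-0.1],0]
    - [0.53,[0,0,-0.25],0]
    - [0.53,[0,0,-0.45],0]
    - [0.53,[0,0,-0.6],0]
    - [0.53,[0,0,-0.6],0]

```text
t: 42.0
eef_pos: [0.4918, -0.2472, 0.4228]
tool_rot: [0.001, 0.993, -0.122, 0.004]
contact_force: [0.4, 0.2, -0.3]
gripper_width: 0.472
grasp_force: 0.0
```

```bash
python3 - <<'E'
from keys import *
from dial import dial
print(pose()[0]); c=look("wrist"); keys(c); dial(c)
plan((.4268,-.2957,.40,-1.505,1),(.4268,-.2957,.2895,-1.505,1))
E
```

```text
[ 0.4918457  -0.24722376  0.42282389]
red [182, 182, 178, 176, 182, 183, 183, 183, 184, 184, 162, 119, 157, 184, 187, 186, 186, 185, 186, 186, 186, 186, 186, 185, 186, 186, 186, 186, 186, 186, 186, 186, 187, 183, 175, 182, 187, 188, 187, 179, 153, 113, 83, 67, 73, 124, 174, 185, 185]
a [139, 138, 129, 125, 132, 135, 134, 133, 144, 156, 160, 155, 132, 105, 96, 96, 96, 97, 97, 97, 97, 97, 97, 97, 97, 97, 97, 97, 97, 98, 114, 146, 160, 161, 159, 155, 147, 122, 98, 91, 91, 89, 77, 57, 54, 76, 104, 111, 110]
b [40, 39, 39, 39, 39, 39, 41, 45, 45, 42, 40, 42, 46, 42, 40, 41, 41, 41, 40, 41, 40, 39, 48, 77, 95, 97, 95, 96, 96, 95, 107, 138, 157, 160, 159, 154, 146, 123, 98, 89, 89, 88, 75, 53, 44, 80, 131, 147, 148]
blob 1234 centroid az -0.227 r mm 12.1 line az mod pi -0.239
blob 1768 centroid az 2.124 r mm 20.5 line az mod pi 0.565
blob 1509 centroid az -2.649 r mm 20.6 line az mod pi -1.119
  -> [ 0.427 -0.296  0.4   -1.505] shift [-0.253, 0.317, 0.101] turn -0.0493 rows>= 3 
  -> [ 0.427 -0.296  0.29  -1.505] shift [-0.002, -0.001, 0.552] turn -0.0 rows>= 3
```

Call:
apply_moves:
  deltas:
    - [1,[-0.12,0.15,0.05],-0.024]
    - [1,[-0.253,0.317,0.1],-0.049]
    - [1,[-0.253,0.317,0.25],-0.049]
    - [1,[-0.253,0.317,0.4],-0.049]
    - [1,[-0.253,0.317,0.49],-0.049]
    - [1,[-0.253,0.317,0.49],-0.049]
    - [1,[-0.253,0.317,0.49],-0.049]
    - [1,[-0.253,0.317,0.49],-0.049]
  squeeze: 20

```text
t: 42.85
eef_pos: [0.4263, -0.2953, 0.3215]
tool_rot: [0.0, 0.999, 0.032, 0.001]
contact_force: [0.6, 0.8, 1.0]
gripper_width: -0.003
grasp_force: 0.0
```

```bash
python3 - <<'E'
from h import *
plan((.4268,-.2957,.2895,-1.505,1)); print(bot.get_obs()["gripper_width"])
E
```

```text
-> [ 0.427 -0.296  0.29  -1.505] shift [0.002, 0.002, 0.16] turn -0.0003 rows>= 1 
-0.003025485332749436
```

Call:
apply_moves:
  deltas:
    - [1,[0.002,0.002,0.08],0]
    - [1,[0.002,0.002,0.11],0]
    - [1,[0.002,0.002,0.13],0]
    - [1,[0.002,0.002,0.15],0]
    - [1,[0.002,0.002,0.162],0]
    - [1,[0.002,0.002,0.162],0]
    - [1,[0.002,0.002,0.162],0]

```text
t: 43.55
eef_pos: [0.4268, -0.2956, 0.2909]
tool_rot: [-0.001, 0.999, 0.032, 0.001]
contact_force: [-8.2, 6.7, 23.6]
gripper_width: -0.007
grasp_force: 11.9
```

Call:
apply_moves:
  deltas:
    - [1,[0,0,-0.1],0]
    - [1,[0,0,-0.25],0]
    - [1,[0,0,-0.45],0]
    - [1,[0,0,-0.65],0]
    - [1,[0,0,-0.75],0]
    - [1,[0,0,-0.75],0]

```text
t: 44.15
eef_pos: [0.4274, -0.2965, 0.4414]
tool_rot: [0.001, 0.999, 0.032, 0.003]
contact_force: [0.1, 0.6, 0.6]
gripper_width: -0.003
grasp_force: 0.0
```

```bash
python3 - <<'E'
from keys import *
from dial import dial
print(pose()[0]); c=look("wrist"); keys(c); dial(c)
for n in ("top","scene"): find(look(n),["house_green_mid","house_grey_mid","rubber_mid","tape_roll","gas_tank","oil_bottle"])
plan((.50,-.12,.47,-1.571,1),(.50,.05,.47,-1.571,1))
E
```

```text
[ 0.42741493 -0.29645247  0.44135232]
red [134, 186, 196, 196, 196, 196, 198, 190, 168, 182, 197, 200, 199, 199, 200, 200, 199, 199, 199, 199, 200, 200, 200, 200, 199, 199, 199, 200, 200, 200, 199, 195, 191, 197, 199, 200, 199, 183, 141, 103, 94, 88, 95, 142, 189, 197, 196, 196, 196]
a [141, 187, 196, 196, 196, 196, 196, 195, 196, 196, 196, 196, 196, 189, 175, 170, 170, 170, 170, 171, 171, 171, 171, 172, 172, 172, 172, 173, 173, 173, 172, 169, 182, 196, 197, 197, 198, 195, 156, 113, 98, 89, 94, 130, 173, 188, 191, 191, 192]
b [133, 157, 154, 151, 151, 150, 151, 150, 126, 79, 82, 142, 167, 173, 174, 165, 135, 113, 112, 113, 114, 114, 114, 115, 114, 119, 150, 171, 172, 172, 173, 173, 172, 178, 193, 197, 197, 197, 198, 183, 128, 91, 91, 140, 189, 198, 196, 196, 196]
blob 1601 centroid az -0.213 r mm 11.3 line az mod pi -0.243
blob 2609 centroid az 1.543 r mm 18.5 line az mod pi -0.042
house_green_mid [(0.57, [0.4465, 0.1763, 0.3006])]
house_grey_mid [(0.72, [0.4409, -0.0117, 0.3201])]
rubber_mid [(0.62, [0.4424, 0.3098, 0.2713])]
tape_roll [(0.75, [0.4232, -0.2949, 0.2929]), (0.73, [0.4583, 0.4129, 0.2686])]
gas_tank [(0.9, [0.5671, 0.1906, 0.2896]), (0.61, [0.4887, -0.2423, 0.2922])]
oil_bottle [(0.6, [0.364, -0.1184, 0.2966])]
house_green_mid [(0.68, [0.4282, 0.1687, 0.2948])]
house_grey_mid [(0.78, [0.4183, -0.0224, 0.3039])]
rubber_mid [(0.34, [0.4807, -0.2489, 0.3009])]
tape_roll [(0.7, [0.4224, -0.0182, 0.3056])]
gas_tank [(0.56, [0.5507, 0.1879, 0.2821]), (0.43, [0.4216, -0.2942, 0.2894])]
oil_bottle [(0.74, [0.4248, -0.2965, 0.2913]), (0.72, [0.355, -0.1229, 0.2931])]
  -> [ 0.5   -0.12   0.47  -1.571] shift [0.424, -0.851, -0.159] turn 0.0102 rows>= 4 
  -> [ 0.5    0.05   0.47  -1.571] shift [-0.0, -0.85, 0.0] turn 0.0 rows>= 4
```

Call:
apply_moves:
  deltas:
    - [0,[0.1,-0.22,-0.16],0.01]
    - [0,[0.2,-0.44,-0.16],0.01]
    - [0,[0.3,-0.65,-0.16],0.01]
    - [0,[0.42,-0.85,-0.16],0.01]
    - [0,[0.42,-0.85,-0.16],0.01]

```text
t: 45.4
eef_pos: [0.5022, -0.1118, 0.4695]
tool_rot: [-0.0, 1.0, 0.007, -0.0]
contact_force: [-0.3, -0.8, -1.0]
gripper_width: 0.851
grasp_force: 0.0
```

Call:
apply_moves:
  deltas:
    - [0,[0.1,-0.24,-0.1],0]
    - [0,[0.1,-0.48,-0.1],0]
    - [0,[0.1,-0.72,-0.1],0]
    - [0,[0.1,-0.98,-0.1],0]
    - [0,[0.1,-0.98,-0.1],0]
    - [0,[0.1,-0.98,-0.1],0]

```text
t: 46.0
eef_pos: [0.5189, 0.0774, 0.4899]
tool_rot: [0.0, 1.0, 0.003, -0.0]
contact_force: [-0.4, 0.0, 0.2]
gripper_width: 1.007
grasp_force: 0.0
```

```bash
python3 - <<'E'
from edge import *
print(pose()[0]); c=look("wrist"); im=ortho(c,.36,.54,-.08,.36,.256,1800,None); cv2.imwrite("pics/fin.png",im[:,:,::-1]); print(c["T"][:3,3],im.shape)
E
```

```text
[0.51890996 0.07742187 0.4898667 ]
[0.58444972 0.07745623 0.63318593] (324, 792, 3)
```

View pics/fin.png

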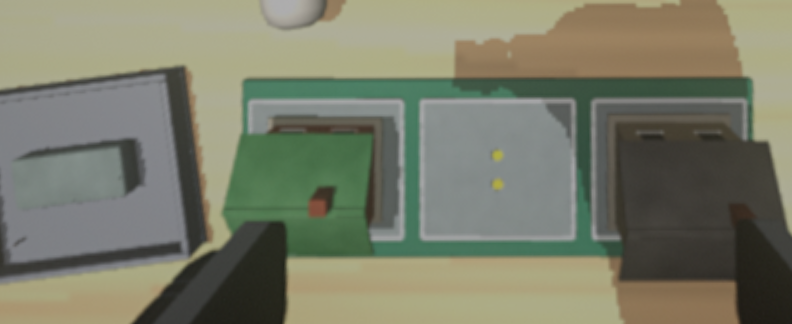

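In the final view the green house sits centred and square on its plot (250–405) and the grey house on its plot (592–746). The block is in the tray, and the gripper is clear of everything.

```bash
python3 -c "
from station import bot; print(bot.hand_in())"
```

```text
the job is handed in; nothing more can be done
None
```

The job is finished and handed in, though the hand-in call gave no verdict back: the block is in the tray, the green and grey houses (the only two present) are square on their own plots, the lamp check is done, and the dial is on blue with the yellow-dot key down.

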